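Weed out rattling cartridges and release the batch

TASK

Pick up every sealed cartridge on the mat and tilt it end to end to feel whether the core inside shifts: lay the sound ones in the green tray and the rattlers in the red tray, each lying flat on the tray floor. When all are sorted, turn only the outer ring of the nested dial on the grey release box until its white pointer stands at the green mark, leaving the orange inner knob as it is, and only then press the yellow plunger fully down to its stop and let it spring back. Leave the washers, hammer head and tools where they lie.

Things in the scene. Friction and masses are not known exactly. Their poses are not given: they have to be found in the camera images.
- cell_a: sealed cartridge: aluminium bar 92 mm long (its x axis), 42 x 42 mm, origin at its centre, about 0.5 kg; all look alike. If faulty, a loose 0.3 kg core, at first in the middle, slides up to 20 mm either way along x when tilted over 10 degrees (0.3 s at 30 degrees) and stays there when level; if sound it is fixed; the balance point may be off-centre but never shifts. None if absent
- cell_b: sealed cartridge: aluminium bar 92 mm long (its x axis), 42 x 42 mm, origin at its centre, about 0.5 kg; all look alike. If faulty, a loose 0.3 kg core, at first in the middle, slides up to 20 mm either way along x when tilted over 10 degrees (0.3 s at 30 degrees) and stays there when level; if sound it is fixed; the balance point may be off-centre but never shifts. None if absent
- cell_c: sealed cartridge: aluminium bar 92 mm long (its x axis), 42 x 42 mm, origin at its centre, about 0.5 kg; all look alike. If faulty, a loose 0.3 kg core, at first in the middle, slides up to 20 mm either way along x when tilted over 10 degrees (0.3 s at 30 degrees) and stays there when level; if sound it is fixed; the balance point may be off-centre but never shifts. None if absent
- cell_d: sealed cartridge: aluminium bar 92 mm long (its x axis), 42 x 42 mm, origin at its centre, about 0.5 kg; all look alike. If faulty, a loose 0.3 kg core, at first in the middle, slides up to 20 mm either way along x when tilted over 10 degrees (0.3 s at 30 degrees) and stays there when level; if sound it is fixed; the balance point may be off-centre but never shifts. None if absent
- cell_e: sealed cartridge: aluminium bar 92 mm long (its x axis), 42 x 42 mm, origin at its centre, about 0.5 kg; all look alike. If faulty, a loose 0.3 kg core, at first in the middle, slides up to 20 mm either way along x when tilted over 10 degrees (0.3 s at 30 degrees) and stays there when level; if sound it is fixed; the balance point may be off-centre but never shifts. None if absent
- cell_f: sealed cartridge: aluminium bar 92 mm long (its x axis), 42 x 42 mm, origin at its centre, about 0.5 kg; all look alike. If faulty, a loose 0.3 kg core, at first in the middle, slides up to 20 mm either way along x when tilted over 10 degrees (0.3 s at 30 degrees) and stays there when level; if sound it is fixed; the balance point may be off-centre but never shifts. None if absent
- issue_tray: green open tray for sound cartridges, outside 264 mm (its x) x 190 mm (its y), 22 mm high, walls and floor 6 mm thick; origin at the centre of its underside. Fixed; the two trays swap sides from start to start
- reject_tray: red open tray for rattling cartridges, same size and origin as the green one. Fixed
- mat: black rubber mat 270 mm (x) x 350 mm (y), 3 mm thick, on which the cartridges start lying flat; origin at the centre of its underside. Fixed
- release_box: grey box 90 mm (x) x 240 mm (y), 55 mm high, origin at the centre of its underside; nested dial on its top at y = -62 mm, plunger at y = +75 mm. Fixed
- outer_ring (a joint): angle in rad of the black outer ring of the nested dial (52 mm diameter, 28 mm high, standing on the box top, vertical axis); its white pointer's direction in the box's frame, 0 = box +x, growing anticlockwise seen from above. The green mark is at 2.1, the red dot (hold) at 0.3; stops at -0.2 and 2.7; turns with about 0.1 N m and stays where left
- ring_center (a point): on the axis of the dial at the top face of the outer ring (83 mm above the bench)
- inner_mark (a point): pointer end of the orange inner knob (24 mm diameter, 14 mm high, standing on the outer ring's top face, on the same axis, top 97 mm above the bench), on its top face 10 mm from the axis. It turns very easily if touched, by itself it does not follow the ring
- plunger (a joint): travel of the plunger in m: 0 = up, 0.014 = at its stop; a spring takes it from 1.5 N at the top to 5 N at the stop and returns it
- plunger_top (a point): centre of the top of the yellow plunger head, 34 mm diameter, 97 mm above the bench when up; moves down with it
- washer_a: hardened steel washer, 44 mm across, 5 mm thick, on the stainless ledge (30 mm high) behind the release box; leave alone
- washer_b: second such washer; leave alone
- hammer_head: black rubber hammer head 85 mm long, 44 mm thick, on the stainless ledge (30 mm high) behind the release box; leave alone
- spanner: blue spanner lying on the bench near the robot; leave alone
- ratchet: steel ratchet handle, 170 mm, lying on the bench near the robot; leave alone
- bar: chrome extension bar, 205 mm long, 20 mm thick, lying on the bench beyond the left-hand tray; leave alone

How it is judged (in metres and radians):
On the way, in this order (a step that is already met when the one before it is completed fails the run):
1. every cartridge lies flat and released in its tray: sound ones in the green, rattlers in the red (((value of joint cell_a_latch below 0.0004 m and (x of cell_a in the frame of issue_tray between -0.126 and 0.126 m and y of cell_a in the frame of issue_tray between -0.089 and 0.089 m and z of cell_a in the frame of issue_tray between 0.015 and 0.037 m and angle between cell_a's own x axis and vertical between 1.37 and 1.77 rad and linear speed of cell_a below 0.03 m/s)) or (value of joint cell_a_latch above -0.0004 m and (x of cell_a in the frame of reject_tray between -0.126 and 0.126 m and y of cell_a in the frame of reject_tray between -0.089 and 0.089 m and z of cell_a in the frame of reject_tray between 0.015 and 0.037 m and angle between cell_a's own x axis and vertical between 1.37 and 1.77 rad and linear speed of cell_a below 0.03 m/s))) and ((value of joint cell_b_latch below 0.0004 m and (x of cell_b in the frame of issue_tray between -0.126 and 0.126 m and y of cell_b in the frame of issue_tray between -0.089 and 0.089 m and z of cell_b in the frame of issue_tray between 0.015 and 0.037 m and angle between cell_b's own x axis and vertical between 1.37 and 1.77 rad and linear speed of cell_b below 0.03 m/s)) or (value of joint cell_b_latch above -0.0004 m and (x of cell_b in the frame of reject_tray between -0.126 and 0.126 m and y of cell_b in the frame of reject_tray between -0.089 and 0.089 m and z of cell_b in the frame of reject_tray between 0.015 and 0.037 m and angle between cell_b's own x axis and vertical between 1.37 and 1.77 rad and linear speed of cell_b below 0.03 m/s))) and ((value of joint cell_c_latch below 0.0004 m and (x of cell_c in the frame of issue_tray between -0.126 and 0.126 m and y of cell_c in the frame of issue_tray between -0.089 and 0.089 m and z of cell_c in the frame of issue_tray between 0.015 and 0.037 m and angle between cell_c's own x axis and vertical between 1.37 and 1.77 rad and linear speed of cell_c below 0.03 m/s)) or (value of joint cell_c_latch above -0.0004 m and (x of cell_c in the frame of reject_tray between -0.126 and 0.126 m and y of cell_c in the frame of reject_tray between -0.089 and 0.089 m and z of cell_c in the frame of reject_tray between 0.015 and 0.037 m and angle between cell_c's own x axis and vertical between 1.37 and 1.77 rad and linear speed of cell_c below 0.03 m/s))) and ((value of joint cell_d_latch below 0.0004 m and (x of cell_d in the frame of issue_tray between -0.126 and 0.126 m and y of cell_d in the frame of issue_tray between -0.089 and 0.089 m and z of cell_d in the frame of issue_tray between 0.015 and 0.037 m and angle between cell_d's own x axis and vertical between 1.37 and 1.77 rad and linear speed of cell_d below 0.03 m/s)) or (value of joint cell_d_latch above -0.0004 m and (x of cell_d in the frame of reject_tray between -0.126 and 0.126 m and y of cell_d in the frame of reject_tray between -0.089 and 0.089 m and z of cell_d in the frame of reject_tray between 0.015 and 0.037 m and angle between cell_d's own x axis and vertical between 1.37 and 1.77 rad and linear speed of cell_d below 0.03 m/s))) and ((value of joint cell_e_latch below 0.0004 m and (x of cell_e in the frame of issue_tray between -0.126 and 0.126 m and y of cell_e in the frame of issue_tray between -0.089 and 0.089 m and z of cell_e in the frame of issue_tray between 0.015 and 0.037 m and angle between cell_e's own x axis and vertical between 1.37 and 1.77 rad and linear speed of cell_e below 0.03 m/s)) or (value of joint cell_e_latch above -0.0004 m and (x of cell_e in the frame of reject_tray between -0.126 and 0.126 m and y of cell_e in the frame of reject_tray between -0.089 and 0.089 m and z of cell_e in the frame of reject_tray between 0.015 and 0.037 m and angle between cell_e's own x axis and vertical between 1.37 and 1.77 rad and linear speed of cell_e below 0.03 m/s))) and ((value of joint cell_f_latch below 0.0004 m and (x of cell_f in the frame of issue_tray between -0.126 and 0.126 m and y of cell_f in the frame of issue_tray between -0.089 and 0.089 m and z of cell_f in the frame of issue_tray between 0.015 and 0.037 m and angle between cell_f's own x axis and vertical between 1.37 and 1.77 rad and linear speed of cell_f below 0.03 m/s)) or (value of joint cell_f_latch above -0.0004 m and (x of cell_f in the frame of reject_tray between -0.126 and 0.126 m and y of cell_f in the frame of reject_tray between -0.089 and 0.089 m and z of cell_f in the frame of reject_tray between 0.015 and 0.037 m and angle between cell_f's own x axis and vertical between 1.37 and 1.77 rad and linear speed of cell_f below 0.03 m/s))) and contact force between each of cell_a, cell_b, cell_c, cell_d, cell_e, cell_f and the fingers below 0.5 N), for 0.3 s.
2. the outer ring's pointer stands at the green mark (value of joint outer_ring between 1.98 and 2.22 rad), for 0.2 s.
3. the plunger is pressed down to its stop (value of joint plunger above 0.0125 m), for 0.1 s.
At the end, for the whole second after the job is handed in: every cartridge present lies at rest and flat (long axis within 11 degrees of level) on the floor of its tray, sound in green, rattling in red; the outer ring is within 0.12 rad of the green mark, the inner knob within 14 degrees of where it was, and the plunger is up again (all of step 2 and ((value of joint cell_a_latch below 0.0004 m and (x of cell_a in the frame of issue_tray between -0.126 and 0.126 m and y of cell_a in the frame of issue_tray between -0.089 and 0.089 m and z of cell_a in the frame of issue_tray between 0.015 and 0.037 m and angle between cell_a's own x axis and vertical between 1.37 and 1.77 rad and linear speed of cell_a below 0.03 m/s)) or (value of joint cell_a_latch above -0.0004 m and (x of cell_a in the frame of reject_tray between -0.126 and 0.126 m and y of cell_a in the frame of reject_tray between -0.089 and 0.089 m and z of cell_a in the frame of reject_tray between 0.015 and 0.037 m and angle between cell_a's own x axis and vertical between 1.37 and 1.77 rad and linear speed of cell_a below 0.03 m/s))) and ((value of joint cell_b_latch below 0.0004 m and (x of cell_b in the frame of issue_tray between -0.126 and 0.126 m and y of cell_b in the frame of issue_tray between -0.089 and 0.089 m and z of cell_b in the frame of issue_tray between 0.015 and 0.037 m and angle between cell_b's own x axis and vertical between 1.37 and 1.77 rad and linear speed of cell_b below 0.03 m/s)) or (value of joint cell_b_latch above -0.0004 m and (x of cell_b in the frame of reject_tray between -0.126 and 0.126 m and y of cell_b in the frame of reject_tray between -0.089 and 0.089 m and z of cell_b in the frame of reject_tray between 0.015 and 0.037 m and angle between cell_b's own x axis and vertical between 1.37 and 1.77 rad and linear speed of cell_b below 0.03 m/s))) and ((value of joint cell_c_latch below 0.0004 m and (x of cell_c in the frame of issue_tray between -0.126 and 0.126 m and y of cell_c in the frame of issue_tray between -0.089 and 0.089 m and z of cell_c in the frame of issue_tray between 0.015 and 0.037 m and angle between cell_c's own x axis and vertical between 1.37 and 1.77 rad and linear speed of cell_c below 0.03 m/s)) or (value of joint cell_c_latch above -0.0004 m and (x of cell_c in the frame of reject_tray between -0.126 and 0.126 m and y of cell_c in the frame of reject_tray between -0.089 and 0.089 m and z of cell_c in the frame of reject_tray between 0.015 and 0.037 m and angle between cell_c's own x axis and vertical between 1.37 and 1.77 rad and linear speed of cell_c below 0.03 m/s))) and ((value of joint cell_d_latch below 0.0004 m and (x of cell_d in the frame of issue_tray between -0.126 and 0.126 m and y of cell_d in the frame of issue_tray between -0.089 and 0.089 m and z of cell_d in the frame of issue_tray between 0.015 and 0.037 m and angle between cell_d's own x axis and vertical between 1.37 and 1.77 rad and linear speed of cell_d below 0.03 m/s)) or (value of joint cell_d_latch above -0.0004 m and (x of cell_d in the frame of reject_tray between -0.126 and 0.126 m and y of cell_d in the frame of reject_tray between -0.089 and 0.089 m and z of cell_d in the frame of reject_tray between 0.015 and 0.037 m and angle between cell_d's own x axis and vertical between 1.37 and 1.77 rad and linear speed of cell_d below 0.03 m/s))) and ((value of joint cell_e_latch below 0.0004 m and (x of cell_e in the frame of issue_tray between -0.126 and 0.126 m and y of cell_e in the frame of issue_tray between -0.089 and 0.089 m and z of cell_e in the frame of issue_tray between 0.015 and 0.037 m and angle between cell_e's own x axis and vertical between 1.37 and 1.77 rad and linear speed of cell_e below 0.03 m/s)) or (value of joint cell_e_latch above -0.0004 m and (x of cell_e in the frame of reject_tray between -0.126 and 0.126 m and y of cell_e in the frame of reject_tray between -0.089 and 0.089 m and z of cell_e in the frame of reject_tray between 0.015 and 0.037 m and angle between cell_e's own x axis and vertical between 1.37 and 1.77 rad and linear speed of cell_e below 0.03 m/s))) and ((value of joint cell_f_latch below 0.0004 m and (x of cell_f in the frame of issue_tray between -0.126 and 0.126 m and y of cell_f in the frame of issue_tray between -0.089 and 0.089 m and z of cell_f in the frame of issue_tray between 0.015 and 0.037 m and angle between cell_f's own x axis and vertical between 1.37 and 1.77 rad and linear speed of cell_f below 0.03 m/s)) or (value of joint cell_f_latch above -0.0004 m and (x of cell_f in the frame of reject_tray between -0.126 and 0.126 m and y of cell_f in the frame of reject_tray between -0.089 and 0.089 m and z of cell_f in the frame of reject_tray between 0.015 and 0.037 m and angle between cell_f's own x axis and vertical between 1.37 and 1.77 rad and linear speed of cell_f below 0.03 m/s))) and distance of inner_mark from where it was at the start of the episode below 0.0025 m and value of joint plunger below 0.003 m); the robot touches nothing.
It fails at once if the inner knob is turned by more than 14 degrees (distance of inner_mark from where it was at the start of the episode above 0.0025 m).
It fails at once if the plunger is pressed while the ring is not at the green mark (value of joint plunger above 0.006 m and (value of joint outer_ring below 1.98 rad or value of joint outer_ring above 2.22 rad)).
It fails at once if a washer, the hammer head or a tool is shoved more than 5 cm (distance of any of washer_a, washer_b, hammer_head, spanner, ratchet, bar from where it was at the start of the episode above 0.05 m).
Of cell_a, cell_b, cell_c, cell_d, cell_e, cell_f only 3 to 4 are there at a start; the rules pass over those that are not, and their reading is None.
At some moment in a run one of cell_a, cell_b, cell_c, cell_d, cell_e, cell_f may be knocked a few centimetres aside while the robot is not near it.
Once in a run the grip may slacken for a moment while it holds something.
It also fails if it takes over 210 s, if anything falls off the work surface, if the arm or the gripper's body presses on something with over 40 N, if the wrist force passes 120 N, or if a joint passes its speed limit or range.

ROBOT

A 6-joint arm with a two-finger parallel gripper is mounted at the origin on the work surface. World frame = base frame: x ahead of the robot, y to its left, z up, the work surface at z = 0. Lengths are in mm, angles in rad, forces in N, time in s.
With the tool pointing down it reaches from about 300 to 775 mm from the base axis. Payload 14.6 kg.
Tool frame: the origin (TCP) lies midway between the tips of the shut fingers; the grasp point (between the pads) lies 19 mm behind it; z points along the fingers, y is the direction in which the jaws open and shut (so a half turn about z gives the same grasp; the last joint's range is limited). The gripper opens to 94 mm and grips with 3 to 60 N. Pads are 16 mm wide; open, the fingers measure 119 mm over their backs; the gripper's body (75 mm by 177 mm) begins 78 mm behind the grasp point.
Start: joints at [-1.213, 0.3, 1.521, -0, 1.321, -0.067], TCP at [226.668, -501.11, 205.446] pointing down, gripper open.
Joint ranges: [-3.03, 3.03], [-0.79, 2.21], [0.23, 2.52], [-1.04, 4.18], [0, 3.07], [-2.55, 2.55]. Speed limits (rad/s): [2.22, 2.22, 2.57, 3.14, 3.14, 3.14].

INTERFACE

Orientations are given as [roll, pitch, yaw] about the fixed x, y, z axes, in that order (R = Rz(yaw) Ry(pitch) Rx(roll)).
In Python, from cell import manip gives the robot as it stands.
- The arm moves only by the tool play_rows, never from a script. Its argument "commands" is a list of rows, each an object of numbers: "x", "y", "z": the shift along the tool's x, y, z in m; "wx", "wy", "wz": the turn, a rotation vector about the tool's x, y, z in degrees; "grip": the opening, from 0 (shut) to 1 (fully open). In form: [{"x": .., "y": .., "z": .., "wx": .., "wy": .., "wz": .., "grip": ..}, ...]. A call has 1 to 20 rows; each row shifts and turns the commanded pose from where the row before left it, along the tool's axes as they then stand; what a row does not reach is not made up. A row lasts 1/8 s, in which the tool goes at most 62.5 mm and 10.7 degrees, less where a joint would pass 70% of its speed; a pose out of reach is approached as far as the arm can. A call is refused whole if a number of a shift passes 0.0625 or a number of a turn 10.7, either way. A call with a gripper value outside its range is refused whole. The fingers move at their own pace and stop on an object; "squeeze" is the grip in N (left out, the last holds). Time passes only in rows, so rows that do not move let the fingers close. It gives the time, the measured TCP pose, the force and the opening at its end, in the units of the state.
- manip.read_state(): the state, without advancing time (a new reading comes with each control period).
- manip.camera(name): name is "scene" or "top" or "wrist"; returns (picture, depth): 400x640x3 uint8, red, green, blue; 400x640 float32, mm along the optical axis (not along the pixel's ray), 0 where there is no reading.
- manip.camera_info(name): a dict with "intrinsics" (3x3 intrinsics, pixels), "camera_from_world" (4x4, takes a point from world to camera coordinates); the wrist camera has in their place "tool_from_camera" (4x4, takes a point from camera to tool coordinates, whose origin is the TCP and whose axes are the flange's). Camera axes: x right, y up, looking along -z (the intrinsics and any distortion apply to the point x, -y, -z); pixel columns grow to the right and rows downward; lengths in mm; the calibration is good to about 2 mm. A picture is of the moment at which its call begins: read the wrist's pose just before it. camera_info takes no time and is no camera call.
- manip.sign_off(): hands the job in, once; it reports no verdict.
The state is a dict: "clock": time; "joints": joint angles; "qd": joint speeds; "effort": joint torques, N m; "eef_pos": TCP position; "eef_rot": TCP orientation; "wrist_force": force on the tool from outside, world axes, zero at the start; "moment": the same for the moment, N m; "finger_gap": finger opening in mm.
Only numpy, scipy, OpenCV 4.12 (cv2) and the standard library are available. Lean on these libraries where they do the work, as an engineer would, in place of code of your own. Each camera call takes 0.05 s, during which the arm holds its last target.

## Working session

There is one attempt and no reset: what is moved stays moved. The work goes in short steps, Python scripts to look and compute and a tool call to move; the robot and the scene stay as the last step left them, time stands still between calls to the robot, and variables do not carry over. Pictures are saved under pics/ and viewed, and the job is handed in when it is done.

Besides the shell and the picture viewer there is one more tool, called after "Emit:" in YAML: its name, and indented under it one key for each argument. play_rows: Moves the arm, as the interface text tells. Its arguments: {"type":"object","properties":{"commands":{"type":"array"},"squeeze":{"type":"number"}},"required":["commands"]}

```bash
ls; mkdir -p pics; python3 - <<'E'
from cell import manip
import cv2,numpy as np
print(manip.read_state())
for n in ["scene","top","wrist"]:
    p,d=manip.camera(n); cv2.imwrite(f"pics/{n}0.png",p[:,:,::-1]); np.save(f"pics/{n}0.npy",d)
    i=manip.camera_info(n); print(n,{k:np.round(v,4).tolist() if not isinstance(v,str) else v for k,v in i.items()})
E
```

```text
pics
{'clock': 0.0, 'joints': array([-1.21257864e+00,  3.00451024e-01,  1.52162318e+00, -1.78468308e-05,
        1.32069284e+00, -6.66155048e-02]), 'qd': array([ 1.60763117e-03,  3.74848500e-04, -1.07942109e-03,  6.75888769e-05,
       -2.70366336e-04, -5.75969833e-04]), 'effort': array([-1.53666369e-03, -5.31802726e+01, -3.52734661e+01,  7.07161613e-02,
        2.43942667e-02, -8.95952940e-05]), 'eef_pos': array([ 226.58011469, -500.85397588,  204.87953347]), 'eef_rot': array([-3.14041971e+00, -6.09270237e-05,  4.24837580e-01]), 'wrist_force': array([0.4247907 , 0.7689741 , 0.22510335]), 'moment': array([0.04827197, 0.02118856, 0.04321488]), 'finger_gap': 93.85779623511326}
scene {'intrinsics': [[416.271, 0.0, 316.1743], [0.0, 416.271, 195.2424], [0.0, 0.0, 1.0]], 'camera_from_world': [[-0.5414, 0.8407, -0.0099, 290.5625], [-0.6406, -0.4048, 0.6525, 296.3597], [0.5446, 0.3595, 0.7578, -1283.51], [0.0, 0.0, 0.0, 1.0]]}
top {'intrinsics': [[498.1447, 0.0, 316.1081], [0.0, 498.1447, 196.5683], [0.0, 0.0, 1.0]], 'camera_from_world': [[-0.0148, -0.9999, 0.0065, 11.9702], [0.9806, -0.0132, 0.1956, -552.1967], [-0.1955, 0.0093, 0.9807, -1355.7074], [0.0, 0.0, 0.0, 1.0]]}
wrist {'intrinsics': [[278.6233, 0.0, 318.0618], [0.0, 278.6233, 201.2029], [0.0, 0.0, 1.0]], 'tool_from_camera': [[0.0, 0.9738, 0.2274, 66.364], [1.0, -0.0001, 0.0005, -0.2767], [0.0005, 0.2274, -0.9738, -181.144], [0.0, 0.0, 0.0, 1.0]]}
```

View pics/scene0.png

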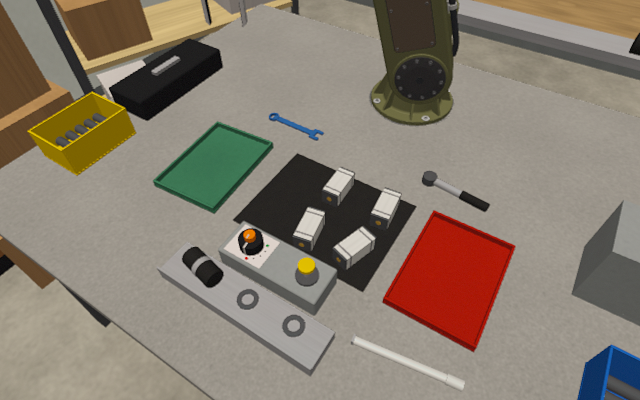

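View pics/top0.png

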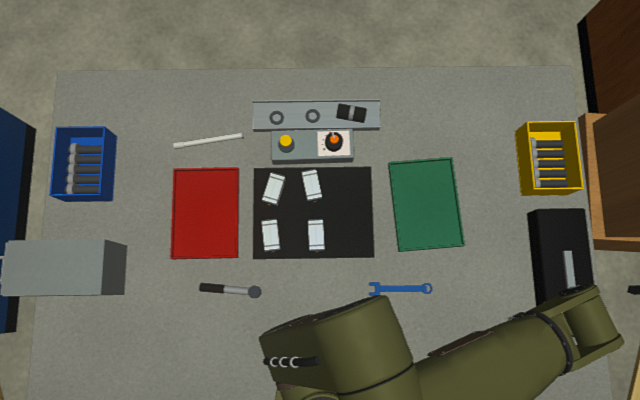

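View pics/wrist0.png

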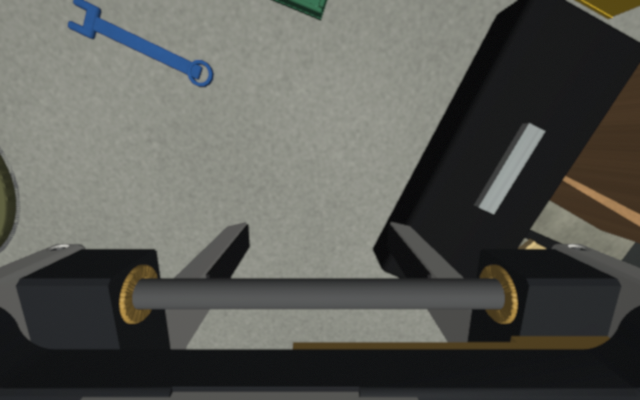

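The top view shows four cartridges on the mat (around pixels 273,188; 312,184; 271,235; 316,235). The red tray is on the left (+y), the green on the right, and the dial at (334,141) and plunger at (286,142). Next I'll measure them.

```bash
cat > h.py <<'E'
import numpy as np,cv2
from cell import manip
from scipy.spatial.transform import Rotation as Ro
def cam(n,save=None):
    s=manip.read_state(); p,d=manip.camera(n)
    if save: cv2.imwrite(f"pics/{save}.png",p[:,:,::-1])
    i=manip.camera_info(n); K=np.array(i["intrinsics"])
    if n=="wrist":
        T=np.eye(4);T[:3,:3]=Ro.from_euler('xyz',s["eef_rot"]).as_matrix();T[:3,3]=s["eef_pos"]
        W=T@np.array(i["tool_from_camera"])
    else: W=np.linalg.inv(np.array(i["camera_from_world"]))
    return p,d,K,W
def rays(px,K,W):
    px=np.atleast_2d(px).astype(float)
    c=np.c_[(px[:,0]-K[0,2])/K[0,0],-(px[:,1]-K[1,2])/K[1,1],-np.ones(len(px))]
    return W[:3,3],c@W[:3,:3].T
def plane(px,z,K,W):
    o,r=rays(px,K,W); return o+r*((z-o[2])/r[:,2])[:,None]
def cloud(d,K,W):
    v,u=np.indices(d.shape); o,r=rays(np.c_[u.ravel(),v.ravel()],K,W)
    P=o+r*d.reshape(-1,1); P[d.ravel()==0]=np.nan
    return P.reshape(*d.shape,3)
def rect(P):
    (c,s,a)=cv2.minAreaRect(P[:,:2].astype(np.float32))
    if s[0]<s[1]: s=s[::-1];a+=90
    a=(a+90)%180-90
    return np.round(c,1),np.round(s,1),round(a,1)
def cells(n="top",save=None,box=(250,800,-600,600),zr=(36,53),vmin=150):
    p,d,K,W=cam(n,save); C=cloud(d,K,W)
    hsv=cv2.cvtColor(p,cv2.COLOR_RGB2HSV)
    m=(hsv[...,1]<60)&(hsv[...,2]>vmin)&(C[...,2]>zr[0])&(C[...,2]<zr[1])&(C[...,0]>box[0])&(C[...,0]<box[1])&(C[...,1]>box[2])&(C[...,1]<box[3])
    k,l,st,_=cv2.connectedComponentsWithStats(m.astype(np.uint8))
    out=[]
    for i in range(1,k):
        if st[i,4]<60: continue
        P=C[l==i]; out.append((*rect(P),st[i,4],round(float(np.median(P[:,2])),1)))
    return out
E
python3 - <<'E'
from h import *
for n in ["top","scene"]:
    print(n)
    for r in cells(n): print(r)
p,d,K,W=cam("top");C=cloud(d,K,W);hsv=cv2.cvtColor(p,cv2.COLOR_RGB2HSV)
def col(name,lo,hi,zr,smin=100,vmin=60):
    m=(hsv[...,0]>=lo)&(hsv[...,0]<=hi)&(hsv[...,1]>smin)&(hsv[...,2]>vmin)&(C[...,2]>zr[0])&(C[...,2]<zr[1])&(abs(C[...,1])<450)
    k,l,st,_=cv2.connectedComponentsWithStats(m.astype(np.uint8))
    for i in range(1,k):
        if st[i,4]>15: P=C[l==i];print(name,*rect(P),st[i,4],np.round(np.median(P,0),1))
col("red",0,6,(-5,35));col("green",55,90,(-5,35),80,40);col("yellow",22,34,(80,110));col("orange",5,18,(80,110))
# box top
m=(C[...,2]>50)&(C[...,2]<60)&(C[...,0]>500)&(abs(C[...,1])<250);print("box",rect(C[m]),m.sum())
m=(C[...,2]>25)&(C[...,2]<35)&(C[...,0]>500)&(abs(C[...,1])<250);print("ledge",rect(C[m]),m.sum())
cv2.imwrite("pics/dial.png",cv2.resize(p[115:170,260:370,::-1],None,fx=7,fy=7,interpolation=cv2.INTER_CUBIC))
E
```

```text
top
(array([590.9,  16.5]), array([80.9, 41. ]), 10.9, np.int32(360), 44.0)
(array([575.5, 128.3]), array([69.1, 40.8]), -16.6, np.int32(316), 44.2)
(array([453.9, 135. ]), array([68.8, 41. ]), 6.1, np.int32(339), 44.3)
(array([447.3,   5.9]), array([57.1, 39.4]), -0.7, np.int32(290), 44.1)
scene
(array([447.6,   8. ]), array([83.6, 41.5]), 3.4, np.int32(412), 44.2)
(array([448.8, 135.3]), array([83.3, 41.5]), 5.8, np.int32(476), 44.2)
(array([591.9,  17.3]), array([85.4, 41.6]), 11.1, np.int32(531), 44.0)
(array([583.2, 128.2]), array([84.6, 41.7]), -17.1, np.int32(589), 43.9)
red [522.2 328.8] [270.7 198.7] 0.3 6010 [517.3 328.8   6.1]
green [ 536.4 -314.2] [263.6 189.8] 3.9 5808 [ 535.3 -316.1    5.5]
yellow [706.4  88.5] [31.7 31.6] 29.2 112 [706.5  89.4  95.8]
orange [712.9 -47.4] [26.7 25.8] -1.1 74 [708.9 -48.1  93.9]
box (array([675.6,   4.4]), array([362.7, 231.4]), -67.9) 1872
ledge (array([678.1,   2.3]), array([491.4, 350.9]), 89.6) 2767
```

View pics/dial.png

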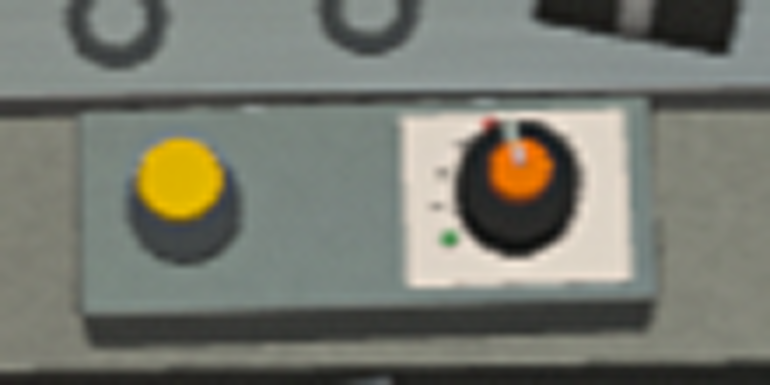

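Emit:
play_rows:
  commands:
    - {"wz":8.1}
    - {"wz":8.1}
    - {"wz":8.1}
    - {"x":0.022,"y":-0.05}
    - {"x":0.022,"y":-0.05}
    - {"x":0.022,"y":-0.05}
    - {"x":0.022,"y":-0.05}
    - {"x":0.022,"y":-0.05}
    - {"x":0.022,"y":-0.05}
    - {"x":0.022,"y":-0.05}
    - {"x":0.022,"y":-0.05}
    - {"x":0.022,"y":-0.05}
    - {"x":0.022,"y":-0.05}
    - {}
    - {}
  squeeze: 40

```text
$.commands[0]: bad value
```

```bash
cat >> h.py <<'E'
def go(x,y,z,yaw_deg):
    "tool-axis shift/turn from the present pose to a down-pointing target"
    s=manip.read_state(); R=Ro.from_euler('xyz',s["eef_rot"])
    d=R.inv().apply(np.array([x,y,z])-s["eef_pos"])
    G=Ro.from_euler('xyz',[np.pi,0,np.radians(yaw_deg)])
    print("from",np.round(s["eef_pos"],1),np.round(np.degrees(s["eef_rot"]),2),"shift mm(tool)",np.round(d,1),"turn deg",np.round((R.inv()*G).as_rotvec(degrees=True),2))
E
python3 - <<'E'
from h import *
s=manip.read_state();print(s["clock"],s["eef_pos"],s["eef_rot"],s["wrist_force"],s["moment"])
for n in ["scene","wrist"]:
    print(n)
    for r in cells(n,save=n+"1",vmin=90): print(r)
E
```

```text
0.3 [ 226.65041446 -501.03303463  205.25616896] [-3.14120243e+00 -6.08425731e-05  4.24764389e-01] [0.74121169 0.17185188 0.80804673] [-0.053569    0.04226806 -0.01653392]
scene
(array([446.4,   8.3]), array([88.4, 43.2]), 2.9, np.int32(489), 43.9)
(array([448., 136.]), array([89.4, 42.3]), 5.8, np.int32(543), 44.2)
(array([591.7,  18.2]), array([86.6, 42.7]), 11.5, np.int32(606), 43.7)
(array([582.6, 128.6]), array([86.3, 43.4]), -18.4, np.int32(691), 43.9)
(array([752.1, -59.4]), array([85.9, 10.5]), -88.7, np.int32(86), 52.0)
(array([747. ,  75.6]), array([72.1, 15. ]), -89.7, np.int32(89), 51.9)
wrist
```

View pics/wrist1.png

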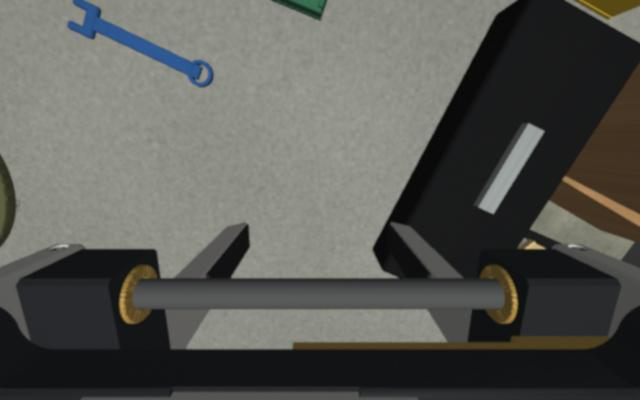

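Emit:
play_rows:
  commands:
    - {"x":0,"y":0,"z":0,"wx":0,"wy":0,"wz":8.1,"grip":0.7}
    - {"x":0,"y":0,"z":0,"wx":0,"wy":0,"wz":8.1,"grip":0.7}
    - {"x":0,"y":0,"z":0,"wx":0,"wy":0,"wz":8.1,"grip":0.7}
    - {"x":0.022,"y":-0.051,"z":0,"wx":0,"wy":0,"wz":0,"grip":0.7}
    - {"x":0.022,"y":-0.051,"z":0,"wx":0,"wy":0,"wz":0,"grip":0.7}
    - {"x":0.022,"y":-0.051,"z":0,"wx":0,"wy":0,"wz":0,"grip":0.7}
    - {"x":0.022,"y":-0.051,"z":0,"wx":0,"wy":0,"wz":0,"grip":0.7}
    - {"x":0.022,"y":-0.051,"z":0,"wx":0,"wy":0,"wz":0,"grip":0.7}
    - {"x":0.022,"y":-0.051,"z":0,"wx":0,"wy":0,"wz":0,"grip":0.7}
    - {"x":0.022,"y":-0.051,"z":0,"wx":0,"wy":0,"wz":0,"grip":0.7}
    - {"x":0.022,"y":-0.051,"z":0,"wx":0,"wy":0,"wz":0,"grip":0.7}
    - {"x":0.022,"y":-0.051,"z":0,"wx":0,"wy":0,"wz":0,"grip":0.7}
    - {"x":0.022,"y":-0.051,"z":0,"wx":0,"wy":0,"wz":0,"grip":0.7}
    - {"x":0,"y":0,"z":0,"wx":0,"wy":0,"wz":0,"grip":0.7}
    - {"x":0,"y":0,"z":0,"wx":0,"wy":0,"wz":0,"grip":0.7}
    - {"x":0,"y":0,"z":0,"wx":0,"wy":0,"wz":0,"grip":0.7}
  squeeze: 40

```text
clock: 2.4
eef_pos: [446.1, 8.0, 205.6]
eef_rot: [3.141, -0.0, -0.001]
wrist_force: [-0.5, -0.2, -0.8]
finger_gap: 65.8
```

```bash

python3 - <<'E'
from h import *
s=manip.read_state();print(s["clock"],s["eef_pos"],s["eef_rot"],s["joints"],s["wrist_force"],s["moment"])
for n in ["scene","wrist"]:
    print(n)
    for r in cells(n,save=n+"1",vmin=90): print(r)
go(447,8,11,3)
E
```

```text
2.4 [446.09864724   7.97750678 205.56133795] [ 3.14147451e+00 -1.77883021e-04 -9.24266875e-04] [-6.41779532e-02  6.59431967e-02  1.79755380e+00 -1.11411012e-04
  1.27791066e+00  1.50757481e+00] [-0.54735261 -0.24910717 -0.78711307] [ 0.0579528   0.04453932 -0.02001674]
scene
(array([446.7,   8.4]), array([89.1, 43.3]), 1.6, np.int32(488), 43.9)
(array([448.6, 136. ]), array([89.7, 42.8]), 6.2, np.int32(546), 44.1)
(array([592.1,  17.8]), array([88.6, 42.9]), 11.3, np.int32(605), 43.7)
(array([583.3, 128.2]), array([87.2, 43.2]), -17.6, np.int32(695), 43.8)
(array([742.2,  68.3]), array([132.5,  25.7]), -88.9, np.int32(152), 51.6)
wrist
(array([593.9,  17.1]), array([89.7, 42.1]), 10.9, np.int32(3173), 47.0)
(array([583.8, 126.4]), array([87.7, 43.4]), -17.2, np.int32(3259), 47.1)
(array([450.8, 134.4]), array([89. , 42.7]), 6.4, np.int32(2497), 47.0)
(array([449.1,   6.4]), array([89.3, 42. ]), 1.9, np.int32(2360), 46.9)
from [446.2   8.1 205.6] [ 1.8e+02 -1.0e-02 -6.0e-02] shift mm(tool) [8.000e-01 1.000e-01 1.946e+02] turn deg [ 0.   -0.01 -3.06]
```

View pics/wrist1.png

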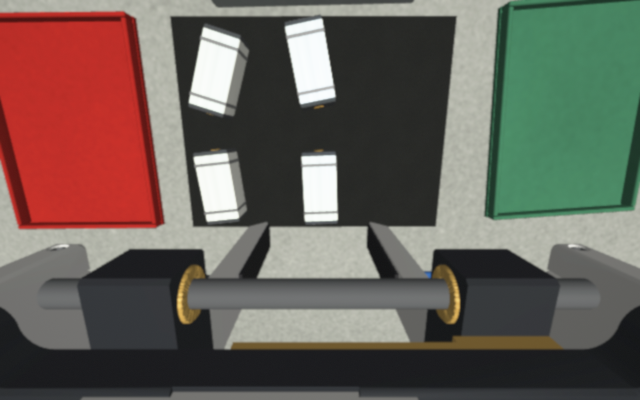

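All three views agree to about 2 mm. I'll descend on the first cartridge (448, 8, 2°), grip it, and lift 70 mm.

Emit:
play_rows:
  commands:
    - {"x":0.002,"y":0,"z":0.03,"wx":0,"wy":0,"wz":-2,"grip":0.7}
    - {"x":0,"y":0,"z":0.04,"wx":0,"wy":0,"wz":0,"grip":0.7}
    - {"x":0,"y":0,"z":0.04,"wx":0,"wy":0,"wz":0,"grip":0.7}
    - {"x":0,"y":0,"z":0.04,"wx":0,"wy":0,"wz":0,"grip":0.7}
    - {"x":0,"y":0,"z":0.03,"wx":0,"wy":0,"wz":0,"grip":0.7}
    - {"x":0,"y":0,"z":0.014,"wx":0,"wy":0,"wz":0,"grip":0.7}
    - {"x":0,"y":0,"z":0,"wx":0,"wy":0,"wz":0,"grip":0.7}
    - {"x":0,"y":0,"z":0,"wx":0,"wy":0,"wz":0,"grip":0}
    - {"x":0,"y":0,"z":0,"wx":0,"wy":0,"wz":0,"grip":0}
    - {"x":0,"y":0,"z":0,"wx":0,"wy":0,"wz":0,"grip":0}
    - {"x":0,"y":0,"z":0,"wx":0,"wy":0,"wz":0,"grip":0}
    - {"x":0,"y":0,"z":-0.01,"wx":0,"wy":0,"wz":0,"grip":0}
    - {"x":0,"y":0,"z":-0.02,"wx":0,"wy":0,"wz":0,"grip":0}
    - {"x":0,"y":0,"z":-0.02,"wx":0,"wy":0,"wz":0,"grip":0}
    - {"x":0,"y":0,"z":-0.02,"wx":0,"wy":0,"wz":0,"grip":0}
    - {"x":0,"y":0,"z":0,"wx":0,"wy":0,"wz":0,"grip":0}
    - {"x":0,"y":0,"z":0,"wx":0,"wy":0,"wz":0,"grip":0}
  squeeze: 45

```text
clock: 4.62
eef_pos: [447.8, 9.1, 80.8]
eef_rot: [-3.141, 0.001, 0.036]
wrist_force: [-0.4, -0.7, -5.2]
finger_gap: 41.7
```

```bash
cat >> h.py <<'E'
def feel(n=16):
    "mean force and moment (tool axes) over n control readings"
    F=[];M=[]
    for i in range(n):
        manip.camera("wrist"); s=manip.read_state(); R=Ro.from_euler('xyz',s["eef_rot"]).inv()
        F.append(R.apply(s["wrist_force"]));M.append(R.apply(s["moment"]))
    print("t",s["clock"],"F",np.round(np.mean(F,0),2),"M",np.round(np.mean(M,0),4),"sd",np.round(np.std(M,0)/n**.5,4),"gap",round(s["finger_gap"],2),np.round(s["eef_pos"],1),np.round(np.degrees(s["eef_rot"]),1))
E
python3 -c "
from h import *
feel()"
```

```text
t 5.425 F [ 0.07 -0.11  5.49] M [ 0.0103 -0.0128 -0.0062] sd [0.0075 0.0072 0.0081] gap 42.12 [448.3   9.1  81.5] [180.  -0.   2.]
```

Emit:
play_rows:
  commands:
    - {"x":0,"y":0,"z":0,"wx":0,"wy":8,"wz":0,"grip":0}
    - {"x":0,"y":0,"z":0,"wx":0,"wy":8,"wz":0,"grip":0}
    - {"x":0,"y":0,"z":0,"wx":0,"wy":8,"wz":0,"grip":0}
    - {"x":0,"y":0,"z":0,"wx":0,"wy":8,"wz":0,"grip":0}
    - {"x":0,"y":0,"z":0,"wx":0,"wy":0,"wz":0,"grip":0}
    - {"x":0,"y":0,"z":0,"wx":0,"wy":0,"wz":0,"grip":0}
    - {"x":0,"y":0,"z":0,"wx":0,"wy":0,"wz":0,"grip":0}
    - {"x":0,"y":0,"z":0,"wx":0,"wy":0,"wz":0,"grip":0}
    - {"x":0,"y":0,"z":0,"wx":0,"wy":0,"wz":0,"grip":0}
    - {"x":0,"y":0,"z":0,"wx":0,"wy":0,"wz":0,"grip":0}
    - {"x":0,"y":0,"z":0,"wx":0,"wy":-8,"wz":0,"grip":0}
    - {"x":0,"y":0,"z":0,"wx":0,"wy":-8,"wz":0,"grip":0}
    - {"x":0,"y":0,"z":0,"wx":0,"wy":-8,"wz":0,"grip":0}
    - {"x":0,"y":0,"z":0,"wx":0,"wy":-8,"wz":0,"grip":0}
    - {"x":0,"y":0,"z":0,"wx":0,"wy":0,"wz":0,"grip":0}
    - {"x":0,"y":0,"z":0,"wx":0,"wy":0,"wz":0,"grip":0}

```text
clock: 7.42
eef_pos: [447.9, 9.1, 81.0]
eef_rot: [-3.141, -0.002, 0.036]
wrist_force: [-0.2, -0.7, -6.1]
finger_gap: 41.5
```

```bash
python3 -c "
from h import *
feel()"
```

```text
t 8.225 F [-0.01 -0.08  5.56] M [ 0.0328  0.0313 -0.0057] sd [0.0057 0.0075 0.0078] gap 41.69 [448.3   9.   81.4] [180.  -0.   2.]
```

Emit:
play_rows:
  commands:
    - {"x":0,"y":0,"z":0,"wx":0,"wy":-8,"wz":0,"grip":0}
    - {"x":0,"y":0,"z":0,"wx":0,"wy":-8,"wz":0,"grip":0}
    - {"x":0,"y":0,"z":0,"wx":0,"wy":-8,"wz":0,"grip":0}
    - {"x":0,"y":0,"z":0,"wx":0,"wy":-8,"wz":0,"grip":0}
    - {"x":0,"y":0,"z":0,"wx":0,"wy":0,"wz":0,"grip":0}
    - {"x":0,"y":0,"z":0,"wx":0,"wy":0,"wz":0,"grip":0}
    - {"x":0,"y":0,"z":0,"wx":0,"wy":0,"wz":0,"grip":0}
    - {"x":0,"y":0,"z":0,"wx":0,"wy":0,"wz":0,"grip":0}
    - {"x":0,"y":0,"z":0,"wx":0,"wy":0,"wz":0,"grip":0}
    - {"x":0,"y":0,"z":0,"wx":0,"wy":0,"wz":0,"grip":0}
    - {"x":0,"y":0,"z":0,"wx":0,"wy":8,"wz":0,"grip":0}
    - {"x":0,"y":0,"z":0,"wx":0,"wy":8,"wz":0,"grip":0}
    - {"x":0,"y":0,"z":0,"wx":0,"wy":8,"wz":0,"grip":0}
    - {"x":0,"y":0,"z":0,"wx":0,"wy":8,"wz":0,"grip":0}
    - {"x":0,"y":0,"z":0,"wx":0,"wy":0,"wz":0,"grip":0}
    - {"x":0,"y":0,"z":0,"wx":0,"wy":0,"wz":0,"grip":0}

```text
clock: 10.22
eef_pos: [448.6, 9.0, 81.7]
eef_rot: [3.142, 0.002, 0.036]
wrist_force: [0.5, 0.6, -6.3]
finger_gap: 42.0
```

```bash
python3 -c "
from h import *
feel()"
```

```text
t 11.025 F [0.1  0.38 5.76] M [ 0.0336 -0.0277 -0.0023] sd [0.0064 0.0069 0.0065] gap 41.74 [448.3   9.   81.5] [180.  -0.   2.]
```

The shift is 0.059 N·m, halfway between sound (0) and rattling (0.118). I'll repeat the test with longer averages.

Emit:
play_rows:
  commands:
    - {"x":0,"y":0,"z":0,"wx":0,"wy":10,"wz":0,"grip":0}
    - {"x":0,"y":0,"z":0,"wx":0,"wy":10,"wz":0,"grip":0}
    - {"x":0,"y":0,"z":0,"wx":0,"wy":10,"wz":0,"grip":0}
    - {"x":0,"y":0,"z":0,"wx":0,"wy":10,"wz":0,"grip":0}
    - {"x":0,"y":0,"z":0,"wx":0,"wy":0,"wz":0,"grip":0}
    - {"x":0,"y":0,"z":0,"wx":0,"wy":0,"wz":0,"grip":0}
    - {"x":0,"y":0,"z":0,"wx":0,"wy":0,"wz":0,"grip":0}
    - {"x":0,"y":0,"z":0,"wx":0,"wy":0,"wz":0,"grip":0}
    - {"x":0,"y":0,"z":0,"wx":0,"wy":0,"wz":0,"grip":0}
    - {"x":0,"y":0,"z":0,"wx":0,"wy":0,"wz":0,"grip":0}
    - {"x":0,"y":0,"z":0,"wx":0,"wy":-10,"wz":0,"grip":0}
    - {"x":0,"y":0,"z":0,"wx":0,"wy":-10,"wz":0,"grip":0}
    - {"x":0,"y":0,"z":0,"wx":0,"wy":-10,"wz":0,"grip":0}
    - {"x":0,"y":0,"z":0,"wx":0,"wy":-10,"wz":0,"grip":0}
    - {"x":0,"y":0,"z":0,"wx":0,"wy":0,"wz":0,"grip":0}
    - {"x":0,"y":0,"z":0,"wx":0,"wy":0,"wz":0,"grip":0}

```text
clock: 13.02
eef_pos: [450.9, 21.6, 81.5]
eef_rot: [-3.105, 0.09, 0.07]
wrist_force: [0.0, -0.4, -6.1]
finger_gap: 41.7
```

```bash
python3 -c "
from h import *
feel();feel()
cam('scene','scene2')"
```

```text
t 13.825 F [0.3  0.33 5.55] M [-0.0375  0.1799 -0.0061] sd [0.0094 0.0082 0.0096] gap 41.86 [451.3  21.6  81.9] [-177.9    5.3    4. ]
t 14.625 F [0.36 0.37 5.25] M [-0.0358  0.185  -0.0076] sd [0.0064 0.0054 0.0055] gap 41.89 [451.2  21.6  81.9] [-177.9    5.3    4. ]
```

View pics/scene2.png

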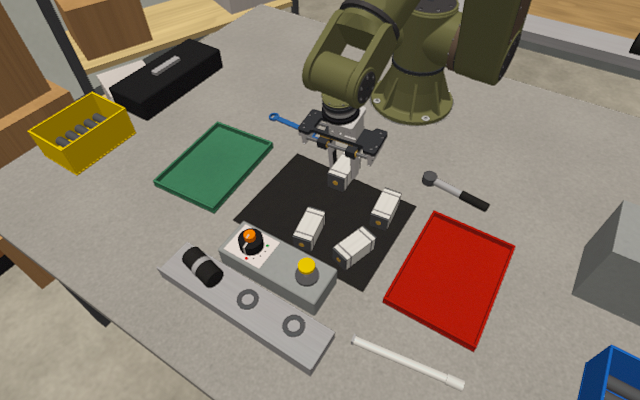

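Emit:
play_rows:
  commands:
    - {"x":0,"y":0,"z":0,"wx":0,"wy":-10,"wz":0,"grip":0}
    - {"x":0,"y":0,"z":0,"wx":0,"wy":-10,"wz":0,"grip":0}
    - {"x":0,"y":0,"z":0,"wx":0,"wy":-10,"wz":0,"grip":0}
    - {"x":0,"y":0,"z":0,"wx":0,"wy":-10,"wz":0,"grip":0}
    - {"x":0,"y":0,"z":0,"wx":0,"wy":0,"wz":0,"grip":0}
    - {"x":0,"y":0,"z":0,"wx":0,"wy":0,"wz":0,"grip":0}
    - {"x":0,"y":0,"z":0,"wx":0,"wy":0,"wz":0,"grip":0}
    - {"x":0,"y":0,"z":0,"wx":0,"wy":0,"wz":0,"grip":0}
    - {"x":0,"y":0,"z":0,"wx":0,"wy":0,"wz":0,"grip":0}
    - {"x":0,"y":0,"z":0,"wx":0,"wy":0,"wz":0,"grip":0}
    - {"x":0,"y":0,"z":0,"wx":0,"wy":10,"wz":0,"grip":0}
    - {"x":0,"y":0,"z":0,"wx":0,"wy":10,"wz":0,"grip":0}
    - {"x":0,"y":0,"z":0,"wx":0,"wy":10,"wz":0,"grip":0}
    - {"x":0,"y":0,"z":0,"wx":0,"wy":10,"wz":0,"grip":0}
    - {"x":0,"y":0,"z":0,"wx":0,"wy":0,"wz":0,"grip":0}
    - {"x":0,"y":0,"z":0,"wx":0,"wy":0,"wz":0,"grip":0}

```text
clock: 16.68
eef_pos: [451.4, 21.5, 82.2]
eef_rot: [-3.105, 0.095, 0.07]
wrist_force: [0.1, -1.4, -5.4]
finger_gap: 42.0
```

```bash
python3 -c "
from h import *
feel();feel()"
```

```text
t 17.475 F [0.57 0.08 5.73] M [-0.0309  0.0985  0.0041] sd [0.0085 0.0065 0.0072] gap 41.79 [451.3  21.5  82. ] [-177.9    5.3    4. ]
t 18.275 F [0.62 0.08 5.84] M [-0.0314  0.0821  0.0002] sd [0.0064 0.0055 0.0091] gap 41.83 [451.2  21.6  81.9] [-177.9    5.3    4. ]
```

```bash
python3 -c "
from h import *
go(448,9,81,2); print(manip.read_state()['joints'])"
```

```text
from [451.2  21.6  81.9] [-177.93    5.3     3.99] shift mm(tool) [-4.  12.3  0.9] turn deg [-1.98  5.34  1.89]
[-0.04841043  0.29008522  1.85214802  0.02810826  1.09565334  1.44044085]
```

Emit:
play_rows:
  commands:
    - {"x":-0.004,"y":0.012,"z":0.001,"wx":-2,"wy":5.3,"wz":1.9,"grip":0}
    - {"x":0,"y":0,"z":0,"wx":0,"wy":5,"wz":0,"grip":0}
    - {"x":0,"y":0,"z":0,"wx":0,"wy":5,"wz":0,"grip":0}
    - {"x":0,"y":0,"z":0,"wx":0,"wy":5,"wz":0,"grip":0}
    - {"x":0,"y":0,"z":0,"wx":0,"wy":5,"wz":0,"grip":0}
    - {"x":0,"y":0,"z":0,"wx":0,"wy":5,"wz":0,"grip":0}
    - {"x":0,"y":0,"z":0,"wx":0,"wy":5,"wz":0,"grip":0}
    - {"x":0,"y":0,"z":0,"wx":0,"wy":0,"wz":0,"grip":0}
    - {"x":0,"y":0,"z":0,"wx":0,"wy":0,"wz":0,"grip":0}
    - {"x":0,"y":0,"z":0,"wx":0,"wy":0,"wz":0,"grip":0}
    - {"x":0,"y":0,"z":0,"wx":0,"wy":0,"wz":0,"grip":0}
    - {"x":0,"y":0,"z":0,"wx":0,"wy":0,"wz":0,"grip":0}
    - {"x":0,"y":0,"z":0,"wx":0,"wy":-5,"wz":0,"grip":0}
    - {"x":0,"y":0,"z":0,"wx":0,"wy":-5,"wz":0,"grip":0}
    - {"x":0,"y":0,"z":0,"wx":0,"wy":-5,"wz":0,"grip":0}
    - {"x":0,"y":0,"z":0,"wx":0,"wy":-5,"wz":0,"grip":0}
    - {"x":0,"y":0,"z":0,"wx":0,"wy":-5,"wz":0,"grip":0}
    - {"x":0,"y":0,"z":0,"wx":0,"wy":-5,"wz":0,"grip":0}
    - {"x":0,"y":0,"z":0,"wx":0,"wy":0,"wz":0,"grip":0}

```text
clock: 20.65
eef_pos: [448.8, 9.4, 80.7]
eef_rot: [3.141, -0.0, 0.035]
wrist_force: [-0.4, 0.9, -5.3]
finger_gap: 41.5
```

```bash
python3 -c "
from h import *
feel(20)"
```

```text
t 21.65 F [-0.05 -0.08  5.74] M [ 0.03    0.0414 -0.0062] sd [0.0076 0.0062 0.0075] gap 41.7 [448.    9.3  80.9] [180.   0.   2.]
```

Emit:
play_rows:
  commands:
    - {"x":0,"y":0,"z":0,"wx":0,"wy":-5,"wz":0,"grip":0}
    - {"x":0,"y":0,"z":0,"wx":0,"wy":-5,"wz":0,"grip":0}
    - {"x":0,"y":0,"z":0,"wx":0,"wy":-5,"wz":0,"grip":0}
    - {"x":0,"y":0,"z":0,"wx":0,"wy":-5,"wz":0,"grip":0}
    - {"x":0,"y":0,"z":0,"wx":0,"wy":-5,"wz":0,"grip":0}
    - {"x":0,"y":0,"z":0,"wx":0,"wy":-5,"wz":0,"grip":0}
    - {"x":0,"y":0,"z":0,"wx":0,"wy":0,"wz":0,"grip":0}
    - {"x":0,"y":0,"z":0,"wx":0,"wy":0,"wz":0,"grip":0}
    - {"x":0,"y":0,"z":0,"wx":0,"wy":0,"wz":0,"grip":0}
    - {"x":0,"y":0,"z":0,"wx":0,"wy":0,"wz":0,"grip":0}
    - {"x":0,"y":0,"z":0,"wx":0,"wy":0,"wz":0,"grip":0}
    - {"x":0,"y":0,"z":0,"wx":0,"wy":5,"wz":0,"grip":0}
    - {"x":0,"y":0,"z":0,"wx":0,"wy":5,"wz":0,"grip":0}
    - {"x":0,"y":0,"z":0,"wx":0,"wy":5,"wz":0,"grip":0}
    - {"x":0,"y":0,"z":0,"wx":0,"wy":5,"wz":0,"grip":0}
    - {"x":0,"y":0,"z":0,"wx":0,"wy":5,"wz":0,"grip":0}
    - {"x":0,"y":0,"z":0,"wx":0,"wy":5,"wz":0,"grip":0}
    - {"x":0,"y":0,"z":0,"wx":0,"wy":0,"wz":0,"grip":0}

```text
clock: 23.9
eef_pos: [447.1, 9.3, 81.2]
eef_rot: [3.141, 0.001, 0.035]
wrist_force: [0.2, -0.7, -5.5]
finger_gap: 41.6
```

```bash
python3 -c "
from h import *
feel(20)"
```

```text
t 24.9 F [0.08 0.   5.56] M [ 0.0258 -0.0445 -0.0056] sd [0.0085 0.0077 0.0081] gap 41.75 [448.    9.4  80.9] [180.   0.   2.]
```

The core shift repeats at 0.086 N·m, so this cartridge rattles. It goes to the red tray.

Emit:
play_rows:
  commands:
    - {"x":0,"y":0,"z":-0.015,"wx":0,"wy":0,"wz":2,"grip":0}
    - {"x":0.001,"y":-0.03,"z":0,"wx":0,"wy":0,"wz":0,"grip":0}
    - {"x":0.001,"y":-0.03,"z":0,"wx":0,"wy":0,"wz":0,"grip":0}
    - {"x":0.001,"y":-0.03,"z":0,"wx":0,"wy":0,"wz":0,"grip":0}
    - {"x":0.001,"y":-0.03,"z":0,"wx":0,"wy":0,"wz":0,"grip":0}
    - {"x":0.001,"y":-0.03,"z":0,"wx":0,"wy":0,"wz":0,"grip":0}
    - {"x":0.001,"y":-0.03,"z":0,"wx":0,"wy":0,"wz":0,"grip":0}
    - {"x":0.001,"y":-0.03,"z":0,"wx":0,"wy":0,"wz":0,"grip":0}
    - {"x":0.001,"y":-0.03,"z":0,"wx":0,"wy":0,"wz":0,"grip":0}
    - {"x":0.001,"y":-0.03,"z":0,"wx":0,"wy":0,"wz":0,"grip":0}
    - {"x":0.001,"y":-0.03,"z":0,"wx":0,"wy":0,"wz":0,"grip":0}
    - {"x":0.002,"y":-0.03,"z":0,"wx":0,"wy":0,"wz":0,"grip":0}
    - {"x":0.002,"y":-0.03,"z":0,"wx":0,"wy":0,"wz":0,"grip":0}
    - {"x":0,"y":0,"z":0,"wx":0,"wy":0,"wz":0,"grip":0}
    - {"x":0,"y":0,"z":0,"wx":0,"wy":0,"wz":0,"grip":0}

```text
clock: 26.78
eef_pos: [462.0, 369.1, 96.2]
eef_rot: [3.141, 0.001, -0.001]
wrist_force: [-0.3, 0.5, -5.8]
finger_gap: 42.0
```

```bash
python3 -c "
from h import *
cam('scene','scene3')
cam('wrist','wrist3')
go(462,369,15,0)"
```

```text
from [462.2 368.8  96.1] [ 1.7997e+02  3.0000e-02 -7.0000e-02] shift mm(tool) [-0.1 -0.3 81.1] turn deg [ 0.03  0.03 -0.07]
```

View pics/scene3.png

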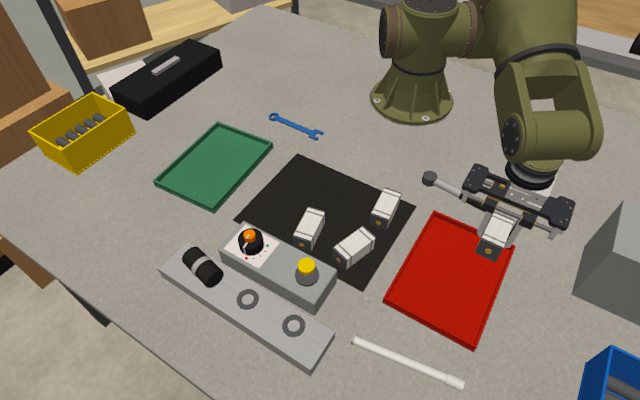

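View pics/wrist3.png

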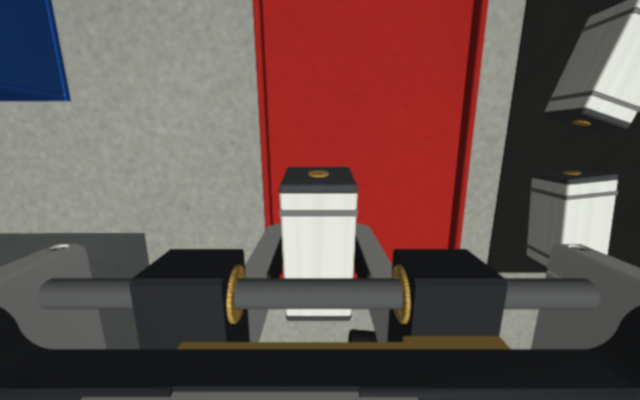

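Emit:
play_rows:
  commands:
    - {"x":0,"y":0,"z":0.02,"wx":0,"wy":0,"wz":0,"grip":0}
    - {"x":0,"y":0,"z":0.02,"wx":0,"wy":0,"wz":0,"grip":0}
    - {"x":0,"y":0,"z":0.02,"wx":0,"wy":0,"wz":0,"grip":0}
    - {"x":0,"y":0,"z":0.014,"wx":0,"wy":0,"wz":0,"grip":0}
    - {"x":0,"y":0,"z":0.005,"wx":0,"wy":0,"wz":0,"grip":0}
    - {"x":0,"y":0,"z":0.002,"wx":0,"wy":0,"wz":0,"grip":0}
    - {"x":0,"y":0,"z":0,"wx":0,"wy":0,"wz":0,"grip":0}
    - {"x":0,"y":0,"z":0,"wx":0,"wy":0,"wz":0,"grip":0.58}
    - {"x":0,"y":0,"z":0,"wx":0,"wy":0,"wz":0,"grip":0.58}
    - {"x":0,"y":0,"z":0,"wx":0,"wy":0,"wz":0,"grip":0.58}
    - {"x":0,"y":0,"z":-0.02,"wx":0,"wy":0,"wz":0,"grip":0.58}
    - {"x":0,"y":0,"z":-0.04,"wx":0,"wy":0,"wz":0,"grip":0.58}
    - {"x":0,"y":0,"z":-0.05,"wx":0,"wy":0,"wz":0,"grip":0.6}
    - {"x":0,"y":0.05,"z":0,"wx":0,"wy":0,"wz":0,"grip":0.7}
    - {"x":0,"y":0.06,"z":0,"wx":0,"wy":0,"wz":0,"grip":0.7}
    - {"x":0,"y":0.06,"z":0,"wx":0,"wy":0,"wz":0,"grip":0.7}
    - {"x":0,"y":0.06,"z":0,"wx":0,"wy":0,"wz":0,"grip":0.7}
    - {"x":0,"y":0,"z":0,"wx":0,"wy":0,"wz":0,"grip":0.7}

```text
clock: 29.12
eef_pos: [462.3, 136.5, 126.4]
eef_rot: [3.141, -0.001, -0.004]
wrist_force: [0.4, 0.7, 0.4]
finger_gap: 65.8
```

```bash
python3 -c "
from h import *
for n in ['scene','wrist']:
    print(n)
    for r in cells(n,save=n+'4',vmin=90): print(r)
go(449,135,11,6)"
```

```text
scene
(array([447.3, 135.7]), array([88.4, 42.4]), 6.1, np.int32(544), 44.0)
(array([592.8,  18.5]), array([89.9, 42. ]), 10.6, np.int32(606), 43.9)
(array([583.3, 128.3]), array([87. , 42.5]), -17.0, np.int32(696), 43.8)
(array([462.1, 370.2]), array([88.3, 41.5]), -0.0, np.int32(704), 47.4)
(array([746.3,  16. ]), array([237. ,  22.2]), -88.5, np.int32(312), 51.6)
(array([429.9, 575.6]), array([46.8,  5. ]), 88.8, np.int32(102), 45.1)
wrist
(array([593.2,  17.1]), array([84.9, 43.6]), 11.2, np.int32(5599), 46.8)
(array([583.5, 126.9]), array([85.1, 42.3]), -17.2, np.int32(5072), 47.0)
(array([463.2, 369.2]), array([84.5, 44.9]), 0.3, np.int32(4424), 49.9)
(array([448.2, 134.7]), array([89. , 42.3]), 6.0, np.int32(3629), 46.9)
from [462.4 139.4 126. ] [-1.7999e+02 -5.0000e-02 -8.0000e-02] shift mm(tool) [-13.5   4.4 115. ] turn deg [-0.   -0.05 -6.08]
```

View pics/scene4.png

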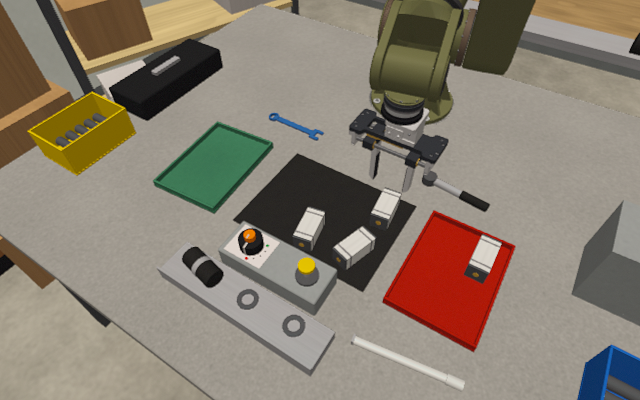

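The first cell lies flat in the red tray at (462, 370), top at 47. Next is the cell at (448.5, 135, 6°).

Emit:
play_rows:
  commands:
    - {"x":-0.0135,"y":0.0045,"z":0.01,"wx":0,"wy":0,"wz":0,"grip":0.7}
    - {"x":0,"y":0,"z":0.02,"wx":0,"wy":0,"wz":-6,"grip":0.7}
    - {"x":0,"y":0,"z":0.04,"wx":0,"wy":0,"wz":0,"grip":0.7}
    - {"x":0,"y":0,"z":0.03,"wx":0,"wy":0,"wz":0,"grip":0.7}
    - {"x":0,"y":0,"z":0.015,"wx":0,"wy":0,"wz":0,"grip":0.7}
    - {"x":0,"y":0,"z":0,"wx":0,"wy":0,"wz":0,"grip":0.7}
    - {"x":0,"y":0,"z":0,"wx":0,"wy":0,"wz":0,"grip":0}
    - {"x":0,"y":0,"z":0,"wx":0,"wy":0,"wz":0,"grip":0}
    - {"x":0,"y":0,"z":0,"wx":0,"wy":0,"wz":0,"grip":0}
    - {"x":0,"y":0,"z":0,"wx":0,"wy":0,"wz":0,"grip":0}
    - {"x":0,"y":0,"z":-0.01,"wx":0,"wy":0,"wz":0,"grip":0}
    - {"x":0,"y":0,"z":-0.02,"wx":0,"wy":0,"wz":0,"grip":0}
    - {"x":0,"y":0,"z":-0.02,"wx":0,"wy":0,"wz":0,"grip":0}
    - {"x":0,"y":0,"z":-0.02,"wx":0,"wy":0,"wz":0,"grip":0}
    - {"x":0,"y":0,"z":0,"wx":0,"wy":0,"wz":0,"grip":0}
  squeeze: 45

```text
clock: 31.1
eef_pos: [448.9, 135.0, 81.0]
eef_rot: [3.141, -0.001, 0.105]
wrist_force: [0.6, 0.1, -7.0]
finger_gap: 41.4
```

Emit:
play_rows:
  commands:
    - {"x":0,"y":0,"z":0,"wx":0,"wy":5,"wz":0,"grip":0}
    - {"x":0,"y":0,"z":0,"wx":0,"wy":5,"wz":0,"grip":0}
    - {"x":0,"y":0,"z":0,"wx":0,"wy":5,"wz":0,"grip":0}
    - {"x":0,"y":0,"z":0,"wx":0,"wy":5,"wz":0,"grip":0}
    - {"x":0,"y":0,"z":0,"wx":0,"wy":5,"wz":0,"grip":0}
    - {"x":0,"y":0,"z":0,"wx":0,"wy":5,"wz":0,"grip":0}
    - {"x":0,"y":0,"z":0,"wx":0,"wy":0,"wz":0,"grip":0}
    - {"x":0,"y":0,"z":0,"wx":0,"wy":0,"wz":0,"grip":0}
    - {"x":0,"y":0,"z":0,"wx":0,"wy":0,"wz":0,"grip":0}
    - {"x":0,"y":0,"z":0,"wx":0,"wy":0,"wz":0,"grip":0}
    - {"x":0,"y":0,"z":0,"wx":0,"wy":0,"wz":0,"grip":0}
    - {"x":0,"y":0,"z":0,"wx":0,"wy":-5,"wz":0,"grip":0}
    - {"x":0,"y":0,"z":0,"wx":0,"wy":-5,"wz":0,"grip":0}
    - {"x":0,"y":0,"z":0,"wx":0,"wy":-5,"wz":0,"grip":0}
    - {"x":0,"y":0,"z":0,"wx":0,"wy":-5,"wz":0,"grip":0}
    - {"x":0,"y":0,"z":0,"wx":0,"wy":-5,"wz":0,"grip":0}
    - {"x":0,"y":0,"z":0,"wx":0,"wy":-5,"wz":0,"grip":0}
    - {"x":0,"y":0,"z":0,"wx":0,"wy":0,"wz":0,"grip":0}

```text
clock: 33.35
eef_pos: [449.3, 134.9, 79.6]
eef_rot: [3.141, -0.0, 0.104]
wrist_force: [0.2, 0.6, -6.4]
finger_gap: 41.9
```

```bash
python3 -c "
from h import *
feel(20)"
```

```text
t 34.35 F [-0.22 -0.08  5.76] M [0.0391 0.0617 0.0015] sd [0.006  0.0071 0.0071] gap 41.85 [448.5 134.8  79.8] [180.   0.   6.]
```

Emit:
play_rows:
  commands:
    - {"x":0,"y":0,"z":0,"wx":0,"wy":-5,"wz":0,"grip":0}
    - {"x":0,"y":0,"z":0,"wx":0,"wy":-5,"wz":0,"grip":0}
    - {"x":0,"y":0,"z":0,"wx":0,"wy":-5,"wz":0,"grip":0}
    - {"x":0,"y":0,"z":0,"wx":0,"wy":-5,"wz":0,"grip":0}
    - {"x":0,"y":0,"z":0,"wx":0,"wy":-5,"wz":0,"grip":0}
    - {"x":0,"y":0,"z":0,"wx":0,"wy":-5,"wz":0,"grip":0}
    - {"x":0,"y":0,"z":0,"wx":0,"wy":0,"wz":0,"grip":0}
    - {"x":0,"y":0,"z":0,"wx":0,"wy":0,"wz":0,"grip":0}
    - {"x":0,"y":0,"z":0,"wx":0,"wy":0,"wz":0,"grip":0}
    - {"x":0,"y":0,"z":0,"wx":0,"wy":0,"wz":0,"grip":0}
    - {"x":0,"y":0,"z":0,"wx":0,"wy":0,"wz":0,"grip":0}
    - {"x":0,"y":0,"z":0,"wx":0,"wy":5,"wz":0,"grip":0}
    - {"x":0,"y":0,"z":0,"wx":0,"wy":5,"wz":0,"grip":0}
    - {"x":0,"y":0,"z":0,"wx":0,"wy":5,"wz":0,"grip":0}
    - {"x":0,"y":0,"z":0,"wx":0,"wy":5,"wz":0,"grip":0}
    - {"x":0,"y":0,"z":0,"wx":0,"wy":5,"wz":0,"grip":0}
    - {"x":0,"y":0,"z":0,"wx":0,"wy":5,"wz":0,"grip":0}
    - {"x":0,"y":0,"z":0,"wx":0,"wy":0,"wz":0,"grip":0}

```text
clock: 36.6
eef_pos: [447.6, 134.8, 80.1]
eef_rot: [3.141, 0.001, 0.105]
wrist_force: [-0.5, -0.6, -7.0]
finger_gap: 42.1
```

```bash
python3 -c "
from h import *
feel(20)"
```

```text
t 37.6 F [0.12 0.02 5.74] M [ 0.0241 -0.0644  0.0042] sd [0.0073 0.0046 0.0065] gap 41.72 [448.5 134.9  79.9] [180.   0.   6.]
```

The shift is 0.126 N·m, so this one rattles too. It goes to the red tray at (462, 288).

Emit:
play_rows:
  commands:
    - {"x":0,"y":0,"z":-0.016,"wx":0,"wy":0,"wz":6,"grip":0}
    - {"x":0.003,"y":-0.02,"z":0,"wx":0,"wy":0,"wz":0,"grip":0}
    - {"x":0.003,"y":-0.03,"z":0,"wx":0,"wy":0,"wz":0,"grip":0}
    - {"x":0.003,"y":-0.03,"z":0,"wx":0,"wy":0,"wz":0,"grip":0}
    - {"x":0.003,"y":-0.03,"z":0,"wx":0,"wy":0,"wz":0,"grip":0}
    - {"x":0.0015,"y":-0.03,"z":0,"wx":0,"wy":0,"wz":0,"grip":0}
    - {"x":0,"y":-0.013,"z":0,"wx":0,"wy":0,"wz":0,"grip":0}
    - {"x":0,"y":0,"z":0,"wx":0,"wy":0,"wz":0,"grip":0}
    - {"x":0,"y":0,"z":0,"wx":0,"wy":0,"wz":0,"grip":0}

```text
clock: 38.72
eef_pos: [462.0, 287.0, 95.7]
eef_rot: [3.141, 0.001, -0.001]
wrist_force: [0.2, -0.1, -5.9]
finger_gap: 41.5
```

```bash
python3 -c "
from h import *
cam('wrist','wrist5')
go(462,288,15,0)"
```

```text
from [462.1 287.   95.8] [ 1.7996e+02  5.0000e-02 -6.0000e-02] shift mm(tool) [-0.  -1.1 80.8] turn deg [ 0.04  0.05 -0.06]
```

View pics/wrist5.png

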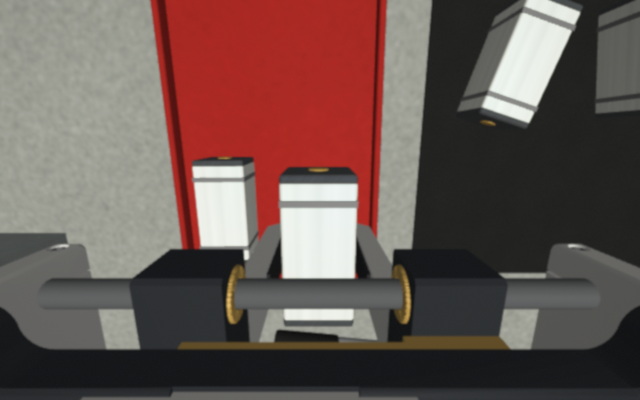

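The cell is still held squarely, and its neighbour in the tray is clear to the left. I'll lower it and then move toward the cell at (583, 127).

Emit:
play_rows:
  commands:
    - {"x":0,"y":-0.001,"z":0.02,"wx":0,"wy":0,"wz":0,"grip":0}
    - {"x":0,"y":0,"z":0.02,"wx":0,"wy":0,"wz":0,"grip":0}
    - {"x":0,"y":0,"z":0.02,"wx":0,"wy":0,"wz":0,"grip":0}
    - {"x":0,"y":0,"z":0.014,"wx":0,"wy":0,"wz":0,"grip":0}
    - {"x":0,"y":0,"z":0.005,"wx":0,"wy":0,"wz":0,"grip":0}
    - {"x":0,"y":0,"z":0.002,"wx":0,"wy":0,"wz":0,"grip":0}
    - {"x":0,"y":0,"z":0,"wx":0,"wy":0,"wz":0,"grip":0}
    - {"x":0,"y":0,"z":0,"wx":0,"wy":0,"wz":0,"grip":0.56}
    - {"x":0,"y":0,"z":0,"wx":0,"wy":0,"wz":0,"grip":0.56}
    - {"x":0,"y":0,"z":0,"wx":0,"wy":0,"wz":0,"grip":0.56}
    - {"x":0,"y":0,"z":-0.02,"wx":0,"wy":0,"wz":0,"grip":0.56}
    - {"x":0,"y":0,"z":-0.04,"wx":0,"wy":0,"wz":0,"grip":0.56}
    - {"x":0,"y":0,"z":-0.05,"wx":0,"wy":0,"wz":0,"grip":0.6}
    - {"x":0.03,"y":0.04,"z":0,"wx":0,"wy":0,"wz":0,"grip":0.7}
    - {"x":0.03,"y":0.04,"z":0,"wx":0,"wy":0,"wz":0,"grip":0.7}
    - {"x":0.03,"y":0.04,"z":0,"wx":0,"wy":0,"wz":0,"grip":0.7}
    - {"x":0.03,"y":0.04,"z":0,"wx":0,"wy":0,"wz":8.5,"grip":0.7}
    - {"x":0,"y":0,"z":0,"wx":0,"wy":0,"wz":8.5,"grip":0.7}
    - {"x":0,"y":0,"z":0,"wx":0,"wy":0,"wz":0,"grip":0.7}
    - {"x":0,"y":0,"z":0,"wx":0,"wy":0,"wz":0,"grip":0.7}

```text
clock: 41.28
eef_pos: [581.8, 129.3, 124.9]
eef_rot: [3.141, 0.0, -0.293]
wrist_force: [-0.7, 0.3, -0.4]
finger_gap: 66.1
```

```bash
python3 -c "
from h import *
for n in ['scene','wrist']:
    print(n)
    for r in cells(n,save=n+'6',vmin=90): print(r)
go(583.4,127.6,11,-17.2)"
```

```text
scene
(array([591.5,  17.7]), array([85.7, 43.7]), 11.9, np.int32(604), 43.8)
(array([462.2, 289.9]), array([89.9, 42. ]), -0.1, np.int32(641), 47.3)
(array([583.5, 128.6]), array([87.5, 43.6]), -17.2, np.int32(690), 43.9)
(array([462.4, 370.1]), array([87.6, 41.4]), -0.2, np.int32(706), 47.3)
(array([753.3, -78.1]), array([66. , 27.7]), 63.3, np.int32(104), 51.2)
(array([741.7,  47.3]), array([174.1,  28.5]), -88.6, np.int32(361), 50.5)
(array([429.6, 575.4]), array([48.3,  6.4]), 88.8, np.int32(160), 45.3)
wrist
(array([593.3,  17.3]), array([87.3, 42.5]), 10.8, np.int32(4381), 46.8)
(array([583.7, 126.6]), array([87.3, 41.9]), -16.8, np.int32(3808), 46.9)
from [581.8 129.4 124.9] [ 1.7997e+02  2.0000e-02 -1.6840e+01] shift mm(tool) [  2.    1.2 113.9] turn deg [0.03 0.02 0.36]
```

View pics/scene6.png

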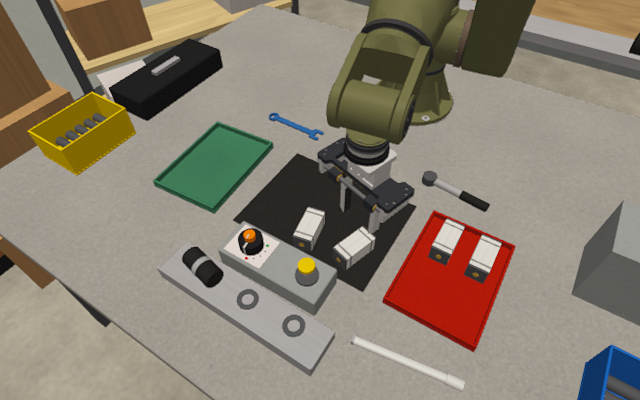

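Both red-tray cells lie flat. Now the third cell.

Emit:
play_rows:
  commands:
    - {"x":0.002,"y":0.001,"z":0.03,"wx":0,"wy":0,"wz":0,"grip":0.7}
    - {"x":0,"y":0,"z":0.04,"wx":0,"wy":0,"wz":0,"grip":0.7}
    - {"x":0,"y":0,"z":0.03,"wx":0,"wy":0,"wz":0,"grip":0.7}
    - {"x":0,"y":0,"z":0.014,"wx":0,"wy":0,"wz":0,"grip":0.7}
    - {"x":0,"y":0,"z":0,"wx":0,"wy":0,"wz":0,"grip":0.7}
    - {"x":0,"y":0,"z":0,"wx":0,"wy":0,"wz":0,"grip":0}
    - {"x":0,"y":0,"z":0,"wx":0,"wy":0,"wz":0,"grip":0}
    - {"x":0,"y":0,"z":0,"wx":0,"wy":0,"wz":0,"grip":0}
    - {"x":0,"y":0,"z":0,"wx":0,"wy":0,"wz":0,"grip":0}
    - {"x":0,"y":0,"z":-0.01,"wx":0,"wy":0,"wz":0,"grip":0}
    - {"x":0,"y":0,"z":-0.02,"wx":0,"wy":0,"wz":0,"grip":0}
    - {"x":0,"y":0,"z":-0.02,"wx":0,"wy":0,"wz":0,"grip":0}
    - {"x":0,"y":0,"z":-0.02,"wx":0,"wy":0,"wz":0,"grip":0}
    - {"x":0,"y":0,"z":0,"wx":0,"wy":0,"wz":0,"grip":0}
  squeeze: 45

```text
clock: 43.12
eef_pos: [584.5, 127.5, 83.1]
eef_rot: [-3.141, -0.003, -0.297]
wrist_force: [1.0, -0.1, -5.4]
finger_gap: 41.5
```

Emit:
play_rows:
  commands:
    - {"x":0,"y":0,"z":0,"wx":0,"wy":5,"wz":0,"grip":0}
    - {"x":0,"y":0,"z":0,"wx":0,"wy":5,"wz":0,"grip":0}
    - {"x":0,"y":0,"z":0,"wx":0,"wy":5,"wz":0,"grip":0}
    - {"x":0,"y":0,"z":0,"wx":0,"wy":5,"wz":0,"grip":0}
    - {"x":0,"y":0,"z":0,"wx":0,"wy":5,"wz":0,"grip":0}
    - {"x":0,"y":0,"z":0,"wx":0,"wy":5,"wz":0,"grip":0}
    - {"x":0,"y":0,"z":0,"wx":0,"wy":0,"wz":0,"grip":0}
    - {"x":0,"y":0,"z":0,"wx":0,"wy":0,"wz":0,"grip":0}
    - {"x":0,"y":0,"z":0,"wx":0,"wy":0,"wz":0,"grip":0}
    - {"x":0,"y":0,"z":0,"wx":0,"wy":0,"wz":0,"grip":0}
    - {"x":0,"y":0,"z":0,"wx":0,"wy":0,"wz":0,"grip":0}
    - {"x":0,"y":0,"z":0,"wx":0,"wy":-5,"wz":0,"grip":0}
    - {"x":0,"y":0,"z":0,"wx":0,"wy":-5,"wz":0,"grip":0}
    - {"x":0,"y":0,"z":0,"wx":0,"wy":-5,"wz":0,"grip":0}
    - {"x":0,"y":0,"z":0,"wx":0,"wy":-5,"wz":0,"grip":0}
    - {"x":0,"y":0,"z":0,"wx":0,"wy":-5,"wz":0,"grip":0}
    - {"x":0,"y":0,"z":0,"wx":0,"wy":-5,"wz":0,"grip":0}
    - {"x":0,"y":0,"z":0,"wx":0,"wy":0,"wz":0,"grip":0}

```text
clock: 45.38
eef_pos: [585.0, 125.8, 81.4]
eef_rot: [-3.141, 0.002, -0.296]
wrist_force: [-0.1, -0.7, -6.4]
finger_gap: 41.8
```

```bash
python3 -c "
from h import *
feel(20)"
```

```text
t 46.375 F [-0.04  0.01  5.07] M [ 0.0457  0.0352 -0.0081] sd [0.0056 0.0067 0.0077] gap 41.83 [584.3 126.3  81.7] [-180.     0.2  -16.9]
```

Emit:
play_rows:
  commands:
    - {"x":0,"y":0,"z":0,"wx":0,"wy":-5,"wz":0,"grip":0}
    - {"x":0,"y":0,"z":0,"wx":0,"wy":-5,"wz":0,"grip":0}
    - {"x":0,"y":0,"z":0,"wx":0,"wy":-5,"wz":0,"grip":0}
    - {"x":0,"y":0,"z":0,"wx":0,"wy":-5,"wz":0,"grip":0}
    - {"x":0,"y":0,"z":0,"wx":0,"wy":-5,"wz":0,"grip":0}
    - {"x":0,"y":0,"z":0,"wx":0,"wy":-5,"wz":0,"grip":0}
    - {"x":0,"y":0,"z":0,"wx":0,"wy":0,"wz":0,"grip":0}
    - {"x":0,"y":0,"z":0,"wx":0,"wy":0,"wz":0,"grip":0}
    - {"x":0,"y":0,"z":0,"wx":0,"wy":0,"wz":0,"grip":0}
    - {"x":0,"y":0,"z":0,"wx":0,"wy":0,"wz":0,"grip":0}
    - {"x":0,"y":0,"z":0,"wx":0,"wy":0,"wz":0,"grip":0}
    - {"x":0,"y":0,"z":0,"wx":0,"wy":5,"wz":0,"grip":0}
    - {"x":0,"y":0,"z":0,"wx":0,"wy":5,"wz":0,"grip":0}
    - {"x":0,"y":0,"z":0,"wx":0,"wy":5,"wz":0,"grip":0}
    - {"x":0,"y":0,"z":0,"wx":0,"wy":5,"wz":0,"grip":0}
    - {"x":0,"y":0,"z":0,"wx":0,"wy":5,"wz":0,"grip":0}
    - {"x":0,"y":0,"z":0,"wx":0,"wy":5,"wz":0,"grip":0}
    - {"x":0,"y":0,"z":0,"wx":0,"wy":0,"wz":0,"grip":0}

```text
clock: 48.62
eef_pos: [583.5, 126.7, 82.3]
eef_rot: [-3.141, 0.004, -0.294]
wrist_force: [-0.0, -0.5, -5.1]
finger_gap: 41.6
```

```bash
python3 -c "
from h import *
feel(20)"
```

```text
t 49.625 F [ 0.26 -0.02  5.32] M [ 0.0462 -0.06    0.0003] sd [0.006  0.0063 0.005 ] gap 41.81 [584.2 126.3  81.8] [-180.     0.2  -16.9]
```

To rule out sensor or drive hysteresis, I'll do a control: tilt +8° (below the sliding threshold), then return and read.

Emit:
play_rows:
  commands:
    - {"x":0,"y":0,"z":0,"wx":0,"wy":4,"wz":0,"grip":0}
    - {"x":0,"y":0,"z":0,"wx":0,"wy":4,"wz":0,"grip":0}
    - {"x":0,"y":0,"z":0,"wx":0,"wy":0,"wz":0,"grip":0}
    - {"x":0,"y":0,"z":0,"wx":0,"wy":0,"wz":0,"grip":0}
    - {"x":0,"y":0,"z":0,"wx":0,"wy":-4,"wz":0,"grip":0}
    - {"x":0,"y":0,"z":0,"wx":0,"wy":-4,"wz":0,"grip":0}
    - {"x":0,"y":0,"z":0,"wx":0,"wy":0,"wz":0,"grip":0}
    - {"x":0,"y":0,"z":0,"wx":0,"wy":0,"wz":0,"grip":0}

```text
clock: 50.62
eef_pos: [584.2, 126.1, 81.5]
eef_rot: [-3.142, 0.002, -0.295]
wrist_force: [0.3, 0.1, -4.9]
finger_gap: 41.7
```

```bash
python3 -c "
from h import *
feel(20)"
```

```text
t 51.625 F [-0.01  0.02  5.17] M [ 0.0436 -0.0435 -0.0106] sd [0.0096 0.0065 0.0055] gap 41.84 [584.3 126.2  81.8] [-180.     0.2  -16.9]
```

The reading stayed at −0.044, so there's no hysteresis and this is a third rattler. It goes to red at (578, 369).

Emit:
play_rows:
  commands:
    - {"x":0,"y":0,"z":-0.015,"wx":0,"wy":0,"wz":-8.5,"grip":0}
    - {"x":0,"y":0,"z":0,"wx":0,"wy":0,"wz":-8.4,"grip":0}
    - {"x":0,"y":-0.02,"z":0,"wx":0,"wy":0,"wz":0,"grip":0}
    - {"x":0,"y":-0.03,"z":0,"wx":0,"wy":0,"wz":0,"grip":0}
    - {"x":-0.001,"y":-0.03,"z":0,"wx":0,"wy":0,"wz":0,"grip":0}
    - {"x":-0.001,"y":-0.03,"z":0,"wx":0,"wy":0,"wz":0,"grip":0}
    - {"x":-0.001,"y":-0.03,"z":0,"wx":0,"wy":0,"wz":0,"grip":0}
    - {"x":-0.001,"y":-0.03,"z":0,"wx":0,"wy":0,"wz":0,"grip":0}
    - {"x":-0.001,"y":-0.03,"z":0,"wx":0,"wy":0,"wz":0,"grip":0}
    - {"x":-0.001,"y":-0.03,"z":0,"wx":0,"wy":0,"wz":0,"grip":0}
    - {"x":0,"y":-0.013,"z":0,"wx":0,"wy":0,"wz":0,"grip":0}
    - {"x":0,"y":0,"z":0,"wx":0,"wy":0,"wz":0,"grip":0}
    - {"x":0,"y":0,"z":0,"wx":0,"wy":0,"wz":0,"grip":0}

```text
clock: 53.25
eef_pos: [578.4, 368.4, 96.9]
eef_rot: [-3.141, 0.003, -0.001]
wrist_force: [-0.7, -0.9, -4.8]
finger_gap: 41.5
```

```bash
python3 -c "
from h import *
cam('wrist','wrist7')
go(578,369,15,0)"
```

```text
from [578.5 368.3  97.1] [-1.7995e+02  1.7000e-01 -8.0000e-02] shift mm(tool) [-0.3 -0.6 82.1] turn deg [-0.05  0.17 -0.08]
```

View pics/wrist7.png

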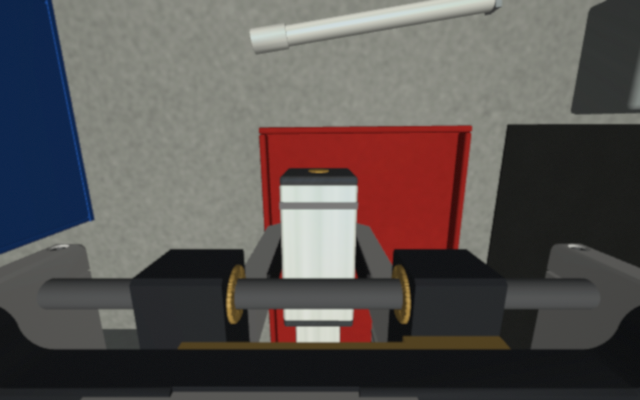

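Emit:
play_rows:
  commands:
    - {"x":0,"y":0,"z":0.02,"wx":0,"wy":0,"wz":0,"grip":0}
    - {"x":0,"y":0,"z":0.02,"wx":0,"wy":0,"wz":0,"grip":0}
    - {"x":0,"y":0,"z":0.02,"wx":0,"wy":0,"wz":0,"grip":0}
    - {"x":0,"y":0,"z":0.014,"wx":0,"wy":0,"wz":0,"grip":0}
    - {"x":0,"y":0,"z":0.005,"wx":0,"wy":0,"wz":0,"grip":0}
    - {"x":0,"y":0,"z":0.003,"wx":0,"wy":0,"wz":0,"grip":0}
    - {"x":0,"y":0,"z":0,"wx":0,"wy":0,"wz":0,"grip":0}
    - {"x":0,"y":0,"z":0,"wx":0,"wy":0,"wz":0,"grip":0.56}
    - {"x":0,"y":0,"z":0,"wx":0,"wy":0,"wz":0,"grip":0.56}
    - {"x":0,"y":0,"z":0,"wx":0,"wy":0,"wz":0,"grip":0.56}
    - {"x":0,"y":0,"z":-0.02,"wx":0,"wy":0,"wz":0,"grip":0.56}
    - {"x":0,"y":0,"z":-0.04,"wx":0,"wy":0,"wz":0,"grip":0.56}
    - {"x":0,"y":0,"z":-0.05,"wx":0,"wy":0,"wz":0,"grip":0.6}
    - {"x":0.003,"y":0.055,"z":0,"wx":0,"wy":0,"wz":0,"grip":0.7}
    - {"x":0.003,"y":0.058,"z":0,"wx":0,"wy":0,"wz":0,"grip":0.7}
    - {"x":0.003,"y":0.06,"z":0,"wx":0,"wy":0,"wz":0,"grip":0.7}
    - {"x":0.003,"y":0.06,"z":0,"wx":0,"wy":0,"wz":0,"grip":0.7}
    - {"x":0.003,"y":0.06,"z":0,"wx":0,"wy":0,"wz":0,"grip":0.7}
    - {"x":0,"y":0.058,"z":0,"wx":0,"wy":0,"wz":0,"grip":0.7}
    - {"x":0,"y":0,"z":0,"wx":0,"wy":0,"wz":-10.6,"grip":0.7}

```text
clock: 55.8
eef_pos: [593.7, 14.5, 126.3]
eef_rot: [-3.141, 0.001, 0.184]
wrist_force: [0.3, -0.0, -0.8]
finger_gap: 65.5
```

```bash
python3 -c "
from h import *
manip.camera('top');manip.camera('top')
for n in ['scene','wrist']:
    print(n)
    for r in cells(n,save=n+'8',vmin=90): print(r)
go(593,17.5,11,11)"
```

```text
scene
(array([592.5,  18.3]), array([90.8, 42.6]), 11.0, np.int32(613), 43.8)
(array([461.4, 290. ]), array([89., 42.]), 0.1, np.int32(643), 47.3)
(array([462.7, 370. ]), array([90.6, 41.3]), -0.1, np.int32(714), 47.4)
(array([694.4,  27.2]), array([48.8, 18.8]), 21.7, np.int32(63), 52.4)
(array([750.8,  16.4]), array([238.2,  22.6]), -85.9, np.int32(514), 49.3)
(array([577.2, 370.2]), array([87.6, 41.2]), -0.3, np.int32(880), 47.2)
(array([430. , 575.2]), array([48.7,  4.3]), 89.6, np.int32(168), 44.3)
wrist
(array([593.7,  17. ]), array([87.8, 42.2]), 10.7, np.int32(3815), 46.8)
(array([503.7, 294.8]), array([46.3, 19.5]), -57.9, np.int32(427), 50.1)
from [593.6  18.5 125.6] [-1.7992e+02  8.0000e-02  1.0380e+01] shift mm(tool) [ -0.6   1.1 114.6] turn deg [-0.08  0.08 -0.62]
```

View pics/scene8.png

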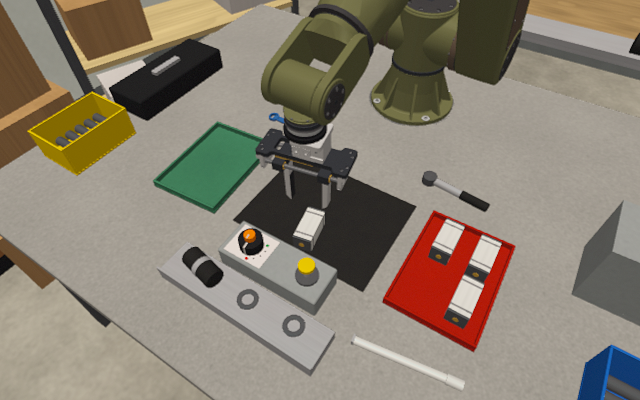

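Three cells lie flat in red. Now the fourth.

Emit:
play_rows:
  commands:
    - {"x":0,"y":0.001,"z":0.03,"wx":0,"wy":0,"wz":-0.5,"grip":0.7}
    - {"x":0,"y":0,"z":0.04,"wx":0,"wy":0,"wz":0,"grip":0.7}
    - {"x":0,"y":0,"z":0.03,"wx":0,"wy":0,"wz":0,"grip":0.7}
    - {"x":0,"y":0,"z":0.015,"wx":0,"wy":0,"wz":0,"grip":0.7}
    - {"x":0,"y":0,"z":0,"wx":0,"wy":0,"wz":0,"grip":0.7}
    - {"x":0,"y":0,"z":0,"wx":0,"wy":0,"wz":0,"grip":0}
    - {"x":0,"y":0,"z":0,"wx":0,"wy":0,"wz":0,"grip":0}
    - {"x":0,"y":0,"z":0,"wx":0,"wy":0,"wz":0,"grip":0}
    - {"x":0,"y":0,"z":0,"wx":0,"wy":0,"wz":0,"grip":0}
    - {"x":0,"y":0,"z":-0.01,"wx":0,"wy":0,"wz":0,"grip":0}
    - {"x":0,"y":0,"z":-0.02,"wx":0,"wy":0,"wz":0,"grip":0}
    - {"x":0,"y":0,"z":-0.02,"wx":0,"wy":0,"wz":0,"grip":0}
    - {"x":0,"y":0,"z":-0.02,"wx":0,"wy":0,"wz":0,"grip":0}
    - {"x":0,"y":0,"z":0,"wx":0,"wy":0,"wz":0,"grip":0}
  squeeze: 45

```text
clock: 57.75
eef_pos: [594.3, 17.3, 81.8]
eef_rot: [-3.141, -0.001, 0.194]
wrist_force: [0.2, 0.0, -5.5]
finger_gap: 41.8
```

Emit:
play_rows:
  commands:
    - {"x":0,"y":0,"z":0,"wx":0,"wy":5,"wz":0,"grip":0}
    - {"x":0,"y":0,"z":0,"wx":0,"wy":5,"wz":0,"grip":0}
    - {"x":0,"y":0,"z":0,"wx":0,"wy":5,"wz":0,"grip":0}
    - {"x":0,"y":0,"z":0,"wx":0,"wy":5,"wz":0,"grip":0}
    - {"x":0,"y":0,"z":0,"wx":0,"wy":5,"wz":0,"grip":0}
    - {"x":0,"y":0,"z":0,"wx":0,"wy":5,"wz":0,"grip":0}
    - {"x":0,"y":0,"z":0,"wx":0,"wy":0,"wz":0,"grip":0}
    - {"x":0,"y":0,"z":0,"wx":0,"wy":0,"wz":0,"grip":0}
    - {"x":0,"y":0,"z":0,"wx":0,"wy":0,"wz":0,"grip":0}
    - {"x":0,"y":0,"z":0,"wx":0,"wy":0,"wz":0,"grip":0}
    - {"x":0,"y":0,"z":0,"wx":0,"wy":0,"wz":0,"grip":0}
    - {"x":0,"y":0,"z":0,"wx":0,"wy":-5,"wz":0,"grip":0}
    - {"x":0,"y":0,"z":0,"wx":0,"wy":-5,"wz":0,"grip":0}
    - {"x":0,"y":0,"z":0,"wx":0,"wy":-5,"wz":0,"grip":0}
    - {"x":0,"y":0,"z":0,"wx":0,"wy":-5,"wz":0,"grip":0}
    - {"x":0,"y":0,"z":0,"wx":0,"wy":-5,"wz":0,"grip":0}
    - {"x":0,"y":0,"z":0,"wx":0,"wy":-5,"wz":0,"grip":0}
    - {"x":0,"y":0,"z":0,"wx":0,"wy":0,"wz":0,"grip":0}

```text
clock: 60.0
eef_pos: [594.2, 17.5, 79.3]
eef_rot: [-3.14, 0.002, 0.194]
wrist_force: [-0.7, -0.6, -5.4]
finger_gap: 41.8
```

```bash
python3 -c "
from h import *
feel(20)"
```

```text
t 61.0 F [-0.11  0.21  5.21] M [ 0.016   0.0452 -0.0126] sd [0.007  0.0092 0.0076] gap 42.09 [593.4  17.3  79.6] [-179.9    0.2   11.1]
```

Emit:
play_rows:
  commands:
    - {"x":0,"y":0,"z":0,"wx":0,"wy":-5,"wz":0,"grip":0}
    - {"x":0,"y":0,"z":0,"wx":0,"wy":-5,"wz":0,"grip":0}
    - {"x":0,"y":0,"z":0,"wx":0,"wy":-5,"wz":0,"grip":0}
    - {"x":0,"y":0,"z":0,"wx":0,"wy":-5,"wz":0,"grip":0}
    - {"x":0,"y":0,"z":0,"wx":0,"wy":-5,"wz":0,"grip":0}
    - {"x":0,"y":0,"z":0,"wx":0,"wy":-5,"wz":0,"grip":0}
    - {"x":0,"y":0,"z":0,"wx":0,"wy":0,"wz":0,"grip":0}
    - {"x":0,"y":0,"z":0,"wx":0,"wy":0,"wz":0,"grip":0}
    - {"x":0,"y":0,"z":0,"wx":0,"wy":0,"wz":0,"grip":0}
    - {"x":0,"y":0,"z":0,"wx":0,"wy":0,"wz":0,"grip":0}
    - {"x":0,"y":0,"z":0,"wx":0,"wy":0,"wz":0,"grip":0}
    - {"x":0,"y":0,"z":0,"wx":0,"wy":5,"wz":0,"grip":0}
    - {"x":0,"y":0,"z":0,"wx":0,"wy":5,"wz":0,"grip":0}
    - {"x":0,"y":0,"z":0,"wx":0,"wy":5,"wz":0,"grip":0}
    - {"x":0,"y":0,"z":0,"wx":0,"wy":5,"wz":0,"grip":0}
    - {"x":0,"y":0,"z":0,"wx":0,"wy":5,"wz":0,"grip":0}
    - {"x":0,"y":0,"z":0,"wx":0,"wy":5,"wz":0,"grip":0}
    - {"x":0,"y":0,"z":0,"wx":0,"wy":0,"wz":0,"grip":0}

```text
clock: 63.25
eef_pos: [592.7, 17.1, 80.1]
eef_rot: [-3.14, 0.003, 0.193]
wrist_force: [0.3, 0.8, -4.3]
finger_gap: 41.5
```

```bash
python3 -c "
from h import *
feel(20)"
```

```text
t 64.25 F [0.07 0.01 5.34] M [ 0.0194 -0.0569  0.0031] sd [0.0075 0.0071 0.0074] gap 41.84 [593.4  17.2  79.6] [-1.799e+02  1.000e-01  1.110e+01]
```

The shift is 0.102 N·m, so the fourth seems to rattle as well. I'll lay it in red at (578, 288), then run the same tilt with the empty gripper as a control.

Emit:
play_rows:
  commands:
    - {"x":0,"y":0,"z":-0.017,"wx":0,"wy":0,"wz":10,"grip":0}
    - {"x":0,"y":0,"z":0,"wx":0,"wy":0,"wz":1.1,"grip":0}
    - {"x":0,"y":-0.02,"z":0,"wx":0,"wy":0,"wz":0,"grip":0}
    - {"x":-0.002,"y":-0.03,"z":0,"wx":0,"wy":0,"wz":0,"grip":0}
    - {"x":-0.002,"y":-0.03,"z":0,"wx":0,"wy":0,"wz":0,"grip":0}
    - {"x":-0.002,"y":-0.03,"z":0,"wx":0,"wy":0,"wz":0,"grip":0}
    - {"x":-0.002,"y":-0.03,"z":0,"wx":0,"wy":0,"wz":0,"grip":0}
    - {"x":-0.002,"y":-0.03,"z":0,"wx":0,"wy":0,"wz":0,"grip":0}
    - {"x":-0.002,"y":-0.03,"z":0,"wx":0,"wy":0,"wz":0,"grip":0}
    - {"x":-0.002,"y":-0.03,"z":0,"wx":0,"wy":0,"wz":0,"grip":0}
    - {"x":-0.0015,"y":-0.03,"z":0,"wx":0,"wy":0,"wz":0,"grip":0}
    - {"x":0,"y":-0.011,"z":0,"wx":0,"wy":0,"wz":0,"grip":0}
    - {"x":0,"y":0,"z":0,"wx":0,"wy":0,"wz":0,"grip":0}
    - {"x":0,"y":0,"z":0,"wx":0,"wy":0,"wz":0,"grip":0}

```text
clock: 66.0
eef_pos: [578.0, 287.5, 96.7]
eef_rot: [-3.141, 0.003, 0.0]
wrist_force: [0.4, -1.0, -4.9]
finger_gap: 42.0
```

```bash
python3 -c "
from h import *
cam('wrist','wrist9')
go(578,288,15,0)"
```

```text
from [578.1 287.4  96.8] [-1.7995e+02  1.8000e-01 -2.0000e-02] shift mm(tool) [ 0.2 -0.5 81.8] turn deg [-0.05  0.18 -0.02]
```

View pics/wrist9.png

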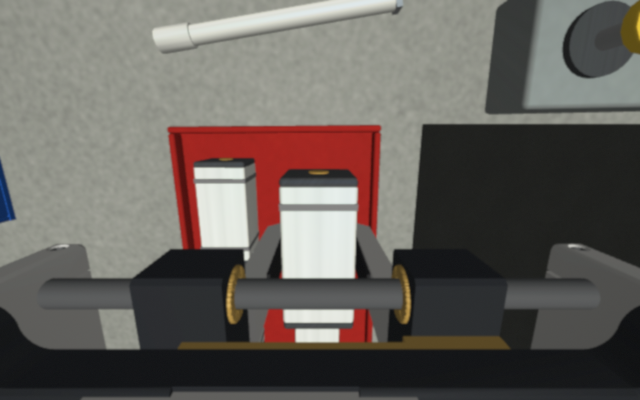

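Emit:
play_rows:
  commands:
    - {"x":0,"y":0,"z":0.02,"wx":0,"wy":0,"wz":0,"grip":0}
    - {"x":0,"y":0,"z":0.02,"wx":0,"wy":0,"wz":0,"grip":0}
    - {"x":0,"y":0,"z":0.02,"wx":0,"wy":0,"wz":0,"grip":0}
    - {"x":0,"y":0,"z":0.014,"wx":0,"wy":0,"wz":0,"grip":0}
    - {"x":0,"y":0,"z":0.005,"wx":0,"wy":0,"wz":0,"grip":0}
    - {"x":0,"y":0,"z":0.003,"wx":0,"wy":0,"wz":0,"grip":0}
    - {"x":0,"y":0,"z":0,"wx":0,"wy":0,"wz":0,"grip":0}
    - {"x":0,"y":0,"z":0,"wx":0,"wy":0,"wz":0,"grip":0.56}
    - {"x":0,"y":0,"z":0,"wx":0,"wy":0,"wz":0,"grip":0.56}
    - {"x":0,"y":0,"z":0,"wx":0,"wy":0,"wz":0,"grip":0.56}
    - {"x":0,"y":0,"z":-0.02,"wx":0,"wy":0,"wz":0,"grip":0.56}
    - {"x":0,"y":0,"z":-0.04,"wx":0,"wy":0,"wz":0,"grip":0.56}
    - {"x":0,"y":0,"z":-0.06,"wx":0,"wy":0,"wz":0,"grip":0.56}
    - {"x":0,"y":0.06,"z":-0.02,"wx":0,"wy":0,"wz":0,"grip":0.56}
    - {"x":0,"y":0.06,"z":0,"wx":0,"wy":0,"wz":0,"grip":0.56}
    - {"x":0,"y":0.06,"z":0,"wx":0,"wy":0,"wz":0,"grip":0.56}
    - {"x":0,"y":0,"z":0,"wx":0,"wy":0,"wz":0,"grip":0.56}
    - {"x":0,"y":0,"z":0,"wx":0,"wy":0,"wz":0,"grip":0.56}

```text
clock: 68.3
eef_pos: [578.4, 109.2, 155.7]
eef_rot: [-3.14, 0.002, -0.0]
wrist_force: [-0.6, 0.7, -0.1]
finger_gap: 52.5
```

Emit:
play_rows:
  commands:
    - {"x":0,"y":0,"z":0,"wx":0,"wy":5,"wz":0,"grip":0.56}
    - {"x":0,"y":0,"z":0,"wx":0,"wy":5,"wz":0,"grip":0.56}
    - {"x":0,"y":0,"z":0,"wx":0,"wy":5,"wz":0,"grip":0.56}
    - {"x":0,"y":0,"z":0,"wx":0,"wy":5,"wz":0,"grip":0.56}
    - {"x":0,"y":0,"z":0,"wx":0,"wy":5,"wz":0,"grip":0.56}
    - {"x":0,"y":0,"z":0,"wx":0,"wy":5,"wz":0,"grip":0.56}
    - {"x":0,"y":0,"z":0,"wx":0,"wy":0,"wz":0,"grip":0.56}
    - {"x":0,"y":0,"z":0,"wx":0,"wy":0,"wz":0,"grip":0.56}
    - {"x":0,"y":0,"z":0,"wx":0,"wy":0,"wz":0,"grip":0.56}
    - {"x":0,"y":0,"z":0,"wx":0,"wy":-5,"wz":0,"grip":0.56}
    - {"x":0,"y":0,"z":0,"wx":0,"wy":-5,"wz":0,"grip":0.56}
    - {"x":0,"y":0,"z":0,"wx":0,"wy":-5,"wz":0,"grip":0.56}
    - {"x":0,"y":0,"z":0,"wx":0,"wy":-5,"wz":0,"grip":0.56}
    - {"x":0,"y":0,"z":0,"wx":0,"wy":-5,"wz":0,"grip":0.56}
    - {"x":0,"y":0,"z":0,"wx":0,"wy":-5,"wz":0,"grip":0.56}
    - {"x":0,"y":0,"z":0,"wx":0,"wy":0,"wz":0,"grip":0.56}

```text
clock: 70.3
eef_pos: [578.9, 108.8, 154.0]
eef_rot: [-3.14, 0.003, -0.0]
wrist_force: [-0.7, 0.7, -0.7]
finger_gap: 52.5
```

```bash
python3 -c "
from h import *
feel(20)"
```

```text
t 71.3 F [-0.17 -0.18  0.05] M [ 0.0312 -0.0049 -0.0011] sd [0.0057 0.005  0.0053] gap 52.33 [578.2 108.9 154.5] [-179.9    0.2    0. ]
```

Emit:
play_rows:
  commands:
    - {"x":0,"y":0,"z":0,"wx":0,"wy":-5,"wz":0,"grip":0.56}
    - {"x":0,"y":0,"z":0,"wx":0,"wy":-5,"wz":0,"grip":0.56}
    - {"x":0,"y":0,"z":0,"wx":0,"wy":-5,"wz":0,"grip":0.56}
    - {"x":0,"y":0,"z":0,"wx":0,"wy":-5,"wz":0,"grip":0.56}
    - {"x":0,"y":0,"z":0,"wx":0,"wy":-5,"wz":0,"grip":0.56}
    - {"x":0,"y":0,"z":0,"wx":0,"wy":-5,"wz":0,"grip":0.56}
    - {"x":0,"y":0,"z":0,"wx":0,"wy":0,"wz":0,"grip":0.56}
    - {"x":0,"y":0,"z":0,"wx":0,"wy":0,"wz":0,"grip":0.56}
    - {"x":0,"y":0,"z":0,"wx":0,"wy":0,"wz":0,"grip":0.56}
    - {"x":0,"y":0,"z":0,"wx":0,"wy":5,"wz":0,"grip":0.56}
    - {"x":0,"y":0,"z":0,"wx":0,"wy":5,"wz":0,"grip":0.56}
    - {"x":0,"y":0,"z":0,"wx":0,"wy":5,"wz":0,"grip":0.56}
    - {"x":0,"y":0,"z":0,"wx":0,"wy":5,"wz":0,"grip":0.56}
    - {"x":0,"y":0,"z":0,"wx":0,"wy":5,"wz":0,"grip":0.56}
    - {"x":0,"y":0,"z":0,"wx":0,"wy":5,"wz":0,"grip":0.56}
    - {"x":0,"y":0,"z":0,"wx":0,"wy":0,"wz":0,"grip":0.56}

```text
clock: 73.3
eef_pos: [577.5, 109.0, 155.7]
eef_rot: [-3.14, 0.002, 0.0]
wrist_force: [-0.7, 0.1, 0.5]
finger_gap: 52.7
```

```bash
python3 -c "
from h import *
feel(20)"
```

```text
t 74.3 F [-0.04 -0.11 -0.  ] M [ 0.0238 -0.0098  0.0003] sd [0.0056 0.0058 0.0069] gap 52.7 [578.2 108.9 154.5] [-179.9    0.2   -0. ]
```

Empty gripper: −0.005 → −0.010 N·m, no shift. So the shifts were real and all four rattle. Next I'll look at the dial.

Emit:
play_rows:
  commands:
    - {"x":0.01,"y":0.05,"z":-0.02,"wx":0,"wy":0,"wz":0,"grip":0.8}
    - {"x":0.01,"y":0.055,"z":-0.02,"wx":0,"wy":0,"wz":0,"grip":0.8}
    - {"x":0.01,"y":0.052,"z":-0.02,"wx":0,"wy":0,"wz":0,"grip":0.8}
    - {"x":0,"y":0,"z":0,"wx":0,"wy":0,"wz":0,"grip":0.8}
    - {"x":0,"y":0,"z":0,"wx":0,"wy":0,"wz":0,"grip":0.8}
    - {"x":0,"y":0,"z":0,"wx":0,"wy":0,"wz":0,"grip":0.8}

```text
clock: 75.05
eef_pos: [608.1, -47.0, 213.7]
eef_rot: [-3.14, 0.004, 0.001]
wrist_force: [0.6, 0.9, 0.5]
finger_gap: 75.3
```

```bash
cat >> h.py <<'E'
def dial(n,save):
    p,d,K,W=cam(n,save); C=cloud(d,K,W); hsv=cv2.cvtColor(p,cv2.COLOR_RGB2HSV)
    near=(np.abs(C[...,0]-709)<60)&(np.abs(C[...,1])<130)
    def blob(name,m,zp):
        k,l,st,_=cv2.connectedComponentsWithStats((m&near).astype(np.uint8))
        for i in range(1,k):
            if st[i,4]<8: continue
            v,u=np.nonzero(l==i); P=plane(np.c_[u,v],zp,K,W); c,r=cv2.minEnclosingCircle(P[:,:2].astype(np.float32))
            print(n,name,"area",st[i,4],"px",int(u.mean()),int(v.mean()),"mean@z",zp,np.round(P.mean(0)[:2],1),"circ",np.round(c,1),round(r,1),"zdepth",round(float(np.nanmedian(C[l==i][:,2])),1))
    H,S,V=[hsv[...,i] for i in range(3)]; Z=C[...,2]
    blob("orange",(H>=5)&(H<=17)&(S>120)&(V>80)&(Z>75),97)
    blob("yellow",(H>=20)&(H<=34)&(S>120)&(V>80)&(Z>75),97)
    blob("black",(V<60)&(Z>77)&(Z<91),83)
    blob("white",(S<60)&(V>130)&(Z>75),83)
    blob("greenmark",(H>=40)&(H<=90)&(S>80)&(Z<70)&(Z>45),55)
    blob("redmark",((H<=4)|(H>=176))&(S>100)&(Z<70)&(Z>45),55)
    return p
E
python3 - <<'E'
from h import *
s=manip.read_state();print(s["clock"],s["eef_pos"],s["joints"])
p=dial("wrist","wrist10"); dial("top","top10"); dial("scene","scene10")
cv2.imwrite("pics/d10.png",cv2.resize(p[0:200,180:460,::-1],None,fx=2.8,fy=2.8,interpolation=cv2.INTER_CUBIC))
E
```

```text
75.05 [608.06833272 -47.00627743 213.74411152] [-1.37576092e-01  4.31461846e-01  1.32347718e+00  8.63420261e-04
  1.39062972e+00  1.43169370e+00]
wrist orange area 495 px 319 97 mean@z 97 [711.5 -47.8] circ [712.2 -47.6] 13.0 zdepth 98.8
wrist yellow area 965 px 185 99 mean@z 97 [709.6  88.2] circ [709.5  88.1] 17.8 zdepth 99.0
wrist black area 1038 px 319 100 mean@z 83 [710.4 -47.7] circ [712.  -47.8] 24.3 zdepth 85.0
wrist white area 96 px 317 81 mean@z 83 [729.2 -45.8] circ [727.3 -47.7] 11.4 zdepth 85.9
wrist white area 71 px 338 98 mean@z 83 [712.6 -67.4] circ [712.5 -57. ] 24.0 zdepth 84.5
wrist white area 9 px 320 124 mean@z 83 [686.4 -48.1] circ [686.4 -48.1] 4.3 zdepth 81.4
wrist greenmark area 13 px 295 116 mean@z 55 [695.7 -19.7] circ [695.6 -19.7] 2.1 zdepth 59.2
wrist redmark area 21 px 310 72 mean@z 55 [743.6 -37.5] circ [743.2 -37.3] 2.9 zdepth 58.6
top yellow area 113 px 285 140 mean@z 97 [705.8  88.1] circ [705.9  88.2] 17.2 zdepth 95.9
scene orange area 140 px 249 235 mean@z 97 [715.  -44.1] circ [715.5 -44.4] 16.9 zdepth 94.3
scene yellow area 234 px 306 265 mean@z 97 [712.2  91.5] circ [712.   91.7] 18.3 zdepth 95.7
scene black area 172 px 255 241 mean@z 83 [713.3 -32.6] circ [712.9 -41.2] 26.2 zdepth 81.5
scene black area 63 px 240 239 mean@z 83 [725.6 -59.3] circ [723.  -58.8] 19.7 zdepth 81.3
scene white area 16 px 245 244 mean@z 83 [730.5 -44.9] circ [730.5 -44.9] 6.9 zdepth 82.3
```

View pics/d10.png

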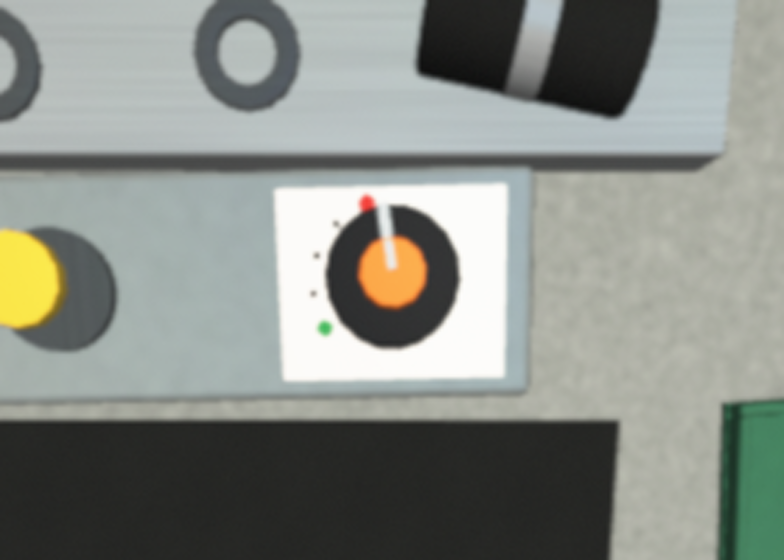

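View pics/scene10.png

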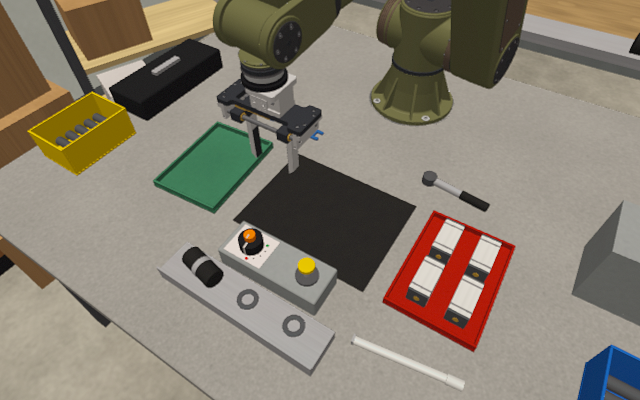

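The dial centre is (711, −47.6) from the wrist view. The pointer reads 0.09 rad and the green mark 2.07 in the box frame, matching the stated 2.1. All four cells lie in the red tray. I'll pre-turn the tool by +30° and check the offsets.

Emit:
play_rows:
  commands:
    - {"x":0.025,"y":0,"z":0.01,"wx":0,"wy":0,"wz":0,"grip":0.8}
    - {"x":0.05,"y":0.001,"z":0.02,"wx":0,"wy":0,"wz":0,"grip":0.8}
    - {"x":0.028,"y":0,"z":0.02,"wx":0,"wy":0,"wz":0,"grip":0.8}
    - {"x":0,"y":0,"z":0,"wx":0,"wy":0,"wz":-10,"grip":0.8}
    - {"x":0,"y":0,"z":0,"wx":0,"wy":0,"wz":-10,"grip":0.8}
    - {"x":0,"y":0,"z":0,"wx":0,"wy":0,"wz":-10,"grip":0.8}
    - {"x":0,"y":0,"z":0,"wx":0,"wy":0,"wz":0,"grip":0.8}
    - {"x":0,"y":0,"z":0,"wx":0,"wy":0,"wz":0,"grip":0.8}

```text
clock: 76.2
eef_pos: [711.2, -48.8, 163.9]
eef_rot: [-3.139, 0.002, 0.52]
wrist_force: [0.3, 0.0, 0.5]
finger_gap: 75.1
```

```bash
python3 -c "
from h import *
go(711,-47.6,60,30)
p=dial('wrist','wrist11'); dial('top','top11')"
```

```text
from [711.2 -48.8 163.9] [-1.7986e+02  1.2000e-01  2.9790e+01] shift mm(tool) [  0.7  -0.9 103.9] turn deg [-0.14  0.11 -0.21]
wrist orange area 575 px 317 208 mean@z 97 [712.3 -47.5] circ [712.5 -47.4] 13.5 zdepth 98.6
wrist yellow area 1273 px 180 134 mean@z 97 [710.3  88.4] circ [710.2  88.4] 18.0 zdepth 98.9
wrist yellow area 827 px 168 294 mean@z 97 [561.1  36.8] circ [562.8  33.4] 34.1 zdepth 281.6
wrist yellow area 50 px 455 271 mean@z 97 [ 723.5 -194.9] circ [ 724.2 -195.6] 6.2 zdepth 273.4
wrist yellow area 477 px 471 299 mean@z 97 [ 706.8 -226.7] circ [ 708.2 -221.5] 31.4 zdepth 282.5
wrist yellow area 1431 px 442 343 mean@z 97 [ 650.9 -231.7] circ [ 633.  -204.4] 164.5 zdepth 289.5
wrist black area 1233 px 317 202 mean@z 83 [714.1 -46. ] circ [713.4 -47.3] 25.3 zdepth 84.9
wrist white area 74 px 325 186 mean@z 83 [731.8 -45. ] circ [731.7 -44.6] 7.2 zdepth 85.4
wrist white area 17 px 343 198 mean@z 83 [730.2 -65.5] circ [729.9 -65.1] 8.2 zdepth 83.8
wrist white area 23 px 320 202 mean@z 83 [715.2 -48.9] circ [715.1 -49.2] 4.4 zdepth 99.9
wrist white area 33 px 336 221 mean@z 83 [706.7 -71.2] circ [707.8 -68. ] 14.4 zdepth 84.9
wrist white area 8 px 318 230 mean@z 83 [690.1 -60.8] circ [690.1 -60.8] 3.5 zdepth 84.4
wrist white area 50 px 60 245 mean@z 83 [546.8 155.9] circ [546.3 156.7] 8.6 zdepth 266.5
wrist greenmark area 18 px 287 199 mean@z 55 [694.6 -20.1] circ [694.7 -20.1] 2.6 zdepth 58.5
wrist redmark area 28 px 324 168 mean@z 55 [742.9 -37.6] circ [743.  -37.6] 2.9 zdepth 58.6
top yellow area 111 px 285 140 mean@z 97 [705.8  88.1] circ [705.9  88.2] 17.2 zdepth 95.6
top white area 16 px 322 108 mean@z 83 [805.6 -17.1] circ [806.  -17.8] 10.1 zdepth 349.6
```

View pics/wrist11.png

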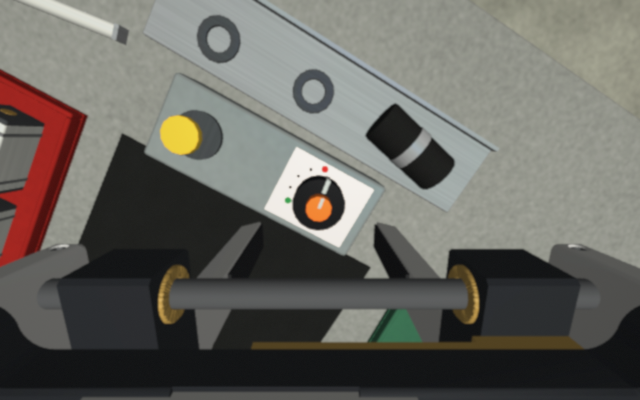

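Emit:
play_rows:
  commands:
    - {"x":0.001,"y":-0.001,"z":0.03,"wx":0,"wy":0,"wz":0,"grip":0.8}
    - {"x":0,"y":0,"z":0.03,"wx":0,"wy":0,"wz":0,"grip":0.8}
    - {"x":0,"y":0,"z":0.025,"wx":0,"wy":0,"wz":0,"grip":0.8}
    - {"x":0,"y":0,"z":0.015,"wx":0,"wy":0,"wz":0,"grip":0.8}
    - {"x":0,"y":0,"z":0.004,"wx":0,"wy":0,"wz":0,"grip":0.8}
    - {"x":0,"y":0,"z":0,"wx":0,"wy":0,"wz":0,"grip":0.8}
    - {"x":0,"y":0,"z":0,"wx":0,"wy":0,"wz":0,"grip":0.8}
  squeeze: 20

```text
clock: 77.18
eef_pos: [711.7, -47.7, 61.1]
eef_rot: [-3.14, 0.001, 0.523]
wrist_force: [-0.2, 0.6, 1.3]
finger_gap: 74.9
```

```bash
python3 -c "
from h import *
go(711,-47.6,60,30);print(manip.read_state()['wrist_force'])
cam('wrist','wrist12'); cam('scene','scene12')"
```

```text
from [711.7 -47.7  61.1] [-1.7991e+02  4.0000e-02  2.9990e+01] shift mm(tool) [-0.6 -0.4  1.1] turn deg [-0.09  0.04 -0.01]
[-0.15413233  0.61036753  1.31213522]
```

View pics/wrist12.png

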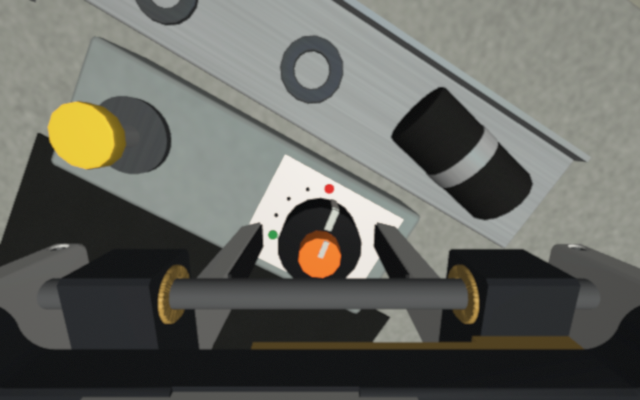

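The fingers straddle the ring symmetrically, so I'll close.

Emit:
play_rows:
  commands:
    - {"x":0,"y":0,"z":0,"wx":0,"wy":0,"wz":0,"grip":0.6}
    - {"x":0,"y":0,"z":0,"wx":0,"wy":0,"wz":0,"grip":0.5}
    - {"x":0,"y":0,"z":0,"wx":0,"wy":0,"wz":0,"grip":0.4}
    - {"x":0,"y":0,"z":0,"wx":0,"wy":0,"wz":0,"grip":0.4}
    - {"x":0,"y":0,"z":0,"wx":0,"wy":0,"wz":0,"grip":0.4}
  squeeze: 20

```text
clock: 77.9
eef_pos: [711.7, -48.3, 60.1]
eef_rot: [-3.14, 0.001, 0.523]
wrist_force: [4.3, -3.9, -0.3]
finger_gap: 51.2
```

Emit:
play_rows:
  commands:
    - {"x":0,"y":0,"z":0,"wx":0,"wy":0,"wz":-5,"grip":0.4}
    - {"x":0,"y":0,"z":0,"wx":0,"wy":0,"wz":-8,"grip":0.4}
    - {"x":0,"y":0,"z":0,"wx":0,"wy":0,"wz":-8,"grip":0.4}
    - {"x":0,"y":0,"z":0,"wx":0,"wy":0,"wz":-8,"grip":0.4}
    - {"x":0,"y":0,"z":0,"wx":0,"wy":0,"wz":-8,"grip":0.4}
    - {"x":0,"y":0,"z":0,"wx":0,"wy":0,"wz":-8,"grip":0.4}
    - {"x":0,"y":0,"z":0,"wx":0,"wy":0,"wz":-8,"grip":0.4}

```text
clock: 78.78
eef_pos: [711.6, -48.3, 60.1]
eef_rot: [-3.14, -0.0, 1.453]
wrist_force: [3.7, -4.6, -1.4]
finger_gap: 51.3
```

```bash
python3 -c "
from h import *
go(711,-47.6,60,145);s=manip.read_state();print(s['wrist_force'],s['moment'],s['joints'])
cam('wrist','wrist13')"
```

```text
from [711.6 -48.3  60.1] [-179.9    -0.     83.24] shift mm(tool) [ 0.7 -0.7  0.1] turn deg [-9.000e-02 -6.000e-02 -6.176e+01]
[ 3.74944966 -4.59656748 -1.3500301 ] [-0.77908258 -0.59555963 -0.10349833] [-1.19203619e-01  7.98723348e-01  1.10861793e+00  8.65691955e-05
  1.23601774e+00 -1.17177188e-03]
```

View pics/wrist13.png

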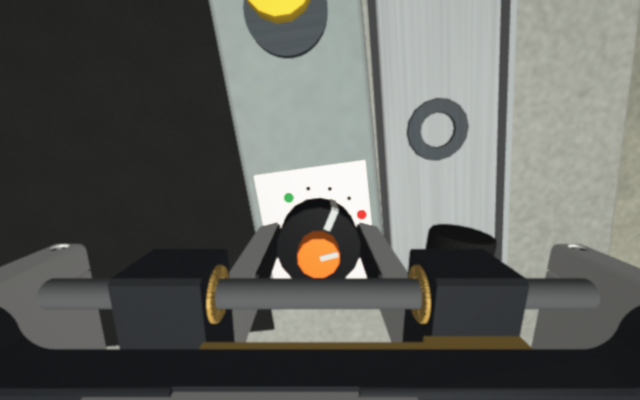

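The ring follows the gripper (its pointer stays fixed in the tool view) and the orange knob stays put, its mark still toward world +x. I'll turn the rest.

Emit:
play_rows:
  commands:
    - {"x":0,"y":0,"z":0,"wx":0,"wy":0,"wz":-8,"grip":0.4}
    - {"x":0,"y":0,"z":0,"wx":0,"wy":0,"wz":-8,"grip":0.4}
    - {"x":0,"y":0,"z":0,"wx":0,"wy":0,"wz":-8,"grip":0.4}
    - {"x":0,"y":0,"z":0,"wx":0,"wy":0,"wz":-8,"grip":0.4}
    - {"x":0,"y":0,"z":0,"wx":0,"wy":0,"wz":-8,"grip":0.4}
    - {"x":0,"y":0,"z":0,"wx":0,"wy":0,"wz":-8,"grip":0.4}
    - {"x":0,"y":0,"z":0,"wx":0,"wy":0,"wz":-8,"grip":0.4}
    - {"x":0,"y":0,"z":0,"wx":0,"wy":0,"wz":-6,"grip":0.4}
    - {"x":0,"y":0,"z":0,"wx":0,"wy":0,"wz":0,"grip":0.4}
    - {"x":0,"y":0,"z":0,"wx":0,"wy":0,"wz":0,"grip":0.4}

```text
clock: 80.08
eef_pos: [711.6, -48.4, 60.1]
eef_rot: [-3.141, -0.001, 2.531]
wrist_force: [3.8, -4.4, -0.3]
finger_gap: 51.9
```

```bash
python3 -c "
from h import *
go(711,-47.6,60,145);s=manip.read_state();print(s['wrist_force'],s['joints'])
p,d,K,W=cam('wrist','wrist14')
cv2.imwrite('pics/d14.png',cv2.resize(p[140:290,220:420,::-1],None,fx=4,fy=4,interpolation=cv2.INTER_CUBIC))
# predicted image pixels of the ring's pointer direction / green mark
def pix(P):
    c=np.linalg.inv(W)@np.r_[P,1]; return np.round([K[0,2]+K[0,0]*c[0]/-c[2],K[1,2]-K[1,1]*c[1]/-c[2]],1)
for a in (1.98,2.1,2.22):
    b=a+.018; print(a,pix([711.5+22*np.cos(b),-47.6+22*np.sin(b),83]))
"
```

```text
from [711.6 -48.4  60.1] [-1.7994e+02 -8.0000e-02  1.4499e+02] shift mm(tool) [1.  0.3 0.1] turn deg [-0.06 -0.08 -0.01]
[ 3.75551285 -4.40723869 -0.34327716] [-1.19155548e-01  7.98699457e-01  1.10860158e+00 -1.92013245e-04
  1.23600238e+00 -1.07887244e+00]
1.98 [336.5 216. ]
2.1 [332.5 214.1]
2.22 [328.4 212.6]
```

View pics/d14.png

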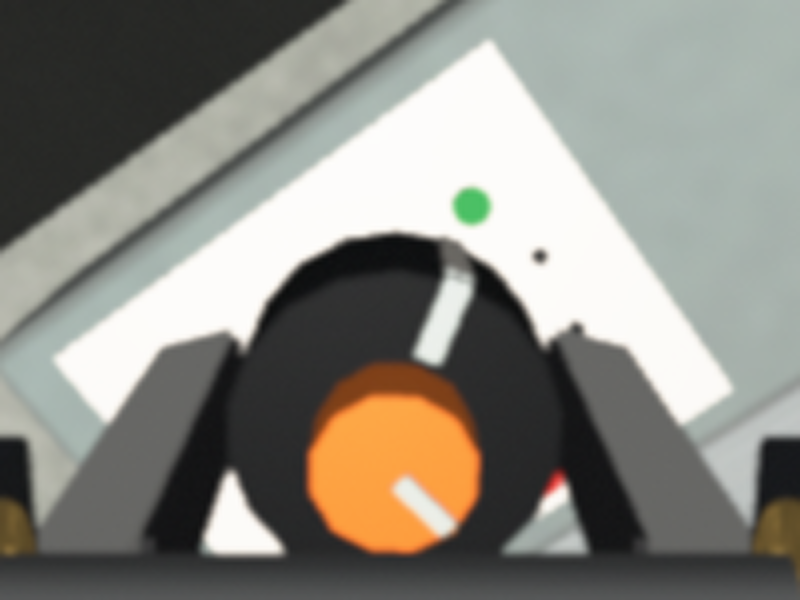

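The pointer line passes (332.8, 214); the 2.1 rad prediction was (332.5, 214.1). I'll release and back up.

Emit:
play_rows:
  commands:
    - {"x":0,"y":0,"z":0,"wx":0,"wy":0,"wz":0,"grip":0.6}
    - {"x":0,"y":0,"z":0,"wx":0,"wy":0,"wz":0,"grip":0.75}
    - {"x":0,"y":0,"z":0,"wx":0,"wy":0,"wz":0,"grip":0.75}
    - {"x":0,"y":0,"z":0,"wx":0,"wy":0,"wz":0,"grip":0.75}
    - {"x":0,"y":0,"z":-0.01,"wx":0,"wy":0,"wz":0,"grip":0.75}
    - {"x":0,"y":0,"z":-0.03,"wx":0,"wy":0,"wz":0,"grip":0.75}
    - {"x":0,"y":0,"z":-0.04,"wx":0,"wy":0,"wz":0,"grip":0.75}
    - {"x":0,"y":0,"z":-0.04,"wx":0,"wy":0,"wz":0,"grip":0.75}
    - {"x":-0.04,"y":0,"z":-0.01,"wx":0,"wy":0,"wz":0,"grip":0.75}
    - {"x":0,"y":0,"z":0,"wx":0,"wy":0,"wz":0,"grip":0.75}
    - {"x":0,"y":0,"z":0,"wx":0,"wy":0,"wz":0,"grip":0.75}

```text
clock: 81.5
eef_pos: [744.0, -70.4, 189.4]
eef_rot: [-3.141, -0.004, 2.531]
wrist_force: [0.0, 1.2, -0.7]
finger_gap: 70.3
```

```bash
python3 -c "
from h import *
p=dial('wrist','wrist15'); 
for r in cells('scene','scene15',vmin=90): print(r)
cv2.imwrite('pics/d15.png',cv2.resize(p[100:300,200:440,::-1],None,fx=3,fy=3,interpolation=cv2.INTER_CUBIC))
go(709,88.5,140,145)"
```

```text
wrist orange area 503 px 317 163 mean@z 97 [711.8 -47.9] circ [712.4 -47.8] 12.9 zdepth 98.8
wrist yellow area 1202 px 438 75 mean@z 97 [709.6  88.5] circ [709.7  88.3] 17.8 zdepth 99.0
wrist yellow area 50 px 188 271 mean@z 97 [ 727.  -226.6] circ [ 726.  -227.5] 6.8 zdepth 300.0
wrist yellow area 90 px 446 272 mean@z 97 [ 8.862e+02 -4.000e-01] circ [ 8.861e+02 -3.000e-01] 7.4 zdepth 299.3
wrist yellow area 521 px 461 300 mean@z 97 [925.6  -4. ] circ [919.3  -3.7] 33.7 zdepth 308.0
wrist yellow area 424 px 173 299 mean@z 97 [ 742.4 -261.8] circ [ 742.2 -257.6] 33.2 zdepth 308.6
wrist yellow area 10 px 357 343 mean@z 97 [ 904.9 -127.1] circ [ 904.9 -127.1] 5.1 zdepth 314.8
wrist yellow area 10 px 369 343 mean@z 97 [ 912.7 -115.8] circ [ 912.7 -115.8] 5.1 zdepth 315.0
wrist yellow area 25 px 404 343 mean@z 97 [935.4 -83.6] circ [935.4 -83.6] 13.7 zdepth 315.1
wrist black area 1087 px 317 162 mean@z 83 [712.1 -48. ] circ [712.2 -47.7] 24.2 zdepth 85.0
wrist white area 64 px 325 144 mean@z 83 [701.5 -31.1] circ [701.  -31.6] 6.8 zdepth 85.2
wrist white area 14 px 342 159 mean@z 83 [723.
[... 532 characters left out ...]
 mean@z 55 [695.4 -19.7] circ [695.2 -19.5] 2.4 zdepth 58.8
wrist redmark area 21 px 341 178 mean@z 55 [743.7 -37.3] circ [743.6 -37.5] 2.9 zdepth 58.5
(array([462.1, 290.1]), array([89.6, 41.8]), 0.2, np.int32(649), 47.3)
(array([462.7, 370.1]), array([88.4, 41.4]), -0.1, np.int32(714), 47.4)
(array([749.8,  15.5]), array([238.2,  16.3]), -88.1, np.int32(498), 48.6)
(array([575.8, 289.7]), array([88.6, 41.9]), -0.4, np.int32(801), 47.1)
(array([577.4, 370.2]), array([87.4, 41.2]), -0.3, np.int32(881), 47.1)
(array([430.1, 575.2]), array([49.3,  5.9]), 89.5, np.int32(172), 44.8)
from [743.9 -70.1 189.7] [-179.94   -0.21  145.03] shift mm(tool) [119.3 110.   50.1] turn deg [-0.06 -0.21  0.03]
```

View pics/d15.png

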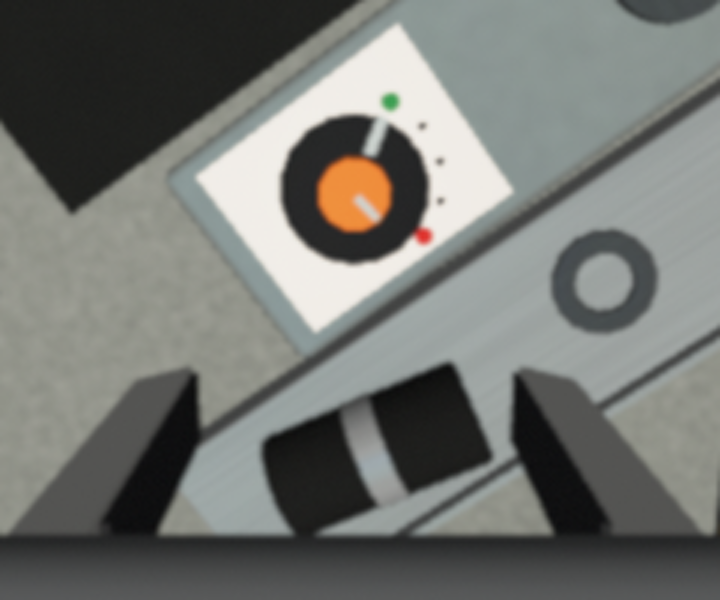

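View pics/scene15.png

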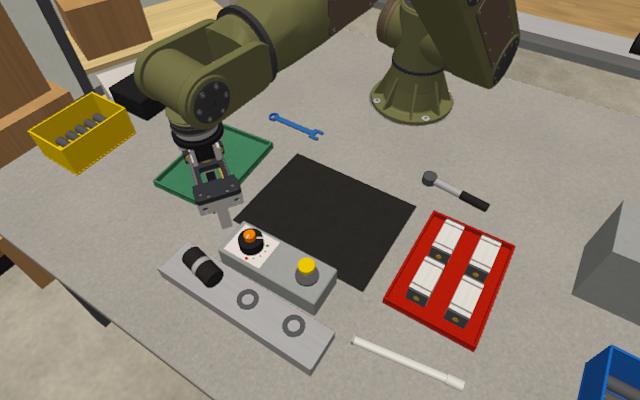

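The pointer now stands at 2.10 rad and the knob's mark is unchanged. All four cells are flat in red. Moving over the plunger with the fingers shut.

Emit:
play_rows:
  commands:
    - {"x":0.03,"y":0.0275,"z":0,"wx":0,"wy":0,"wz":0,"grip":0}
    - {"x":0.03,"y":0.0275,"z":0,"wx":0,"wy":0,"wz":0,"grip":0}
    - {"x":0.03,"y":0.0275,"z":0,"wx":0,"wy":0,"wz":0,"grip":0}
    - {"x":0.03,"y":0.0275,"z":0,"wx":0,"wy":0,"wz":0,"grip":0}
    - {"x":0,"y":0,"z":0.03,"wx":0,"wy":0,"wz":0,"grip":0}
    - {"x":0,"y":0,"z":0.03,"wx":0,"wy":0,"wz":0,"grip":0}
    - {"x":0,"y":0,"z":0.01,"wx":0,"wy":0,"wz":0,"grip":0}
    - {"x":0,"y":0,"z":0,"wx":0,"wy":0,"wz":0,"grip":0}
    - {"x":0,"y":0,"z":0,"wx":0,"wy":0,"wz":0,"grip":0}

```text
clock: 82.72
eef_pos: [709.5, 88.3, 121.7]
eef_rot: [3.141, -0.001, 2.531]
wrist_force: [0.9, -0.4, -0.3]
finger_gap: 0.3
```

```bash
python3 -c "
from h import *
go(708.8,88.4,82,145)
cam('wrist','wrist16'); cam('scene','scene16')"
```

```text
from [709.5  88.3 121.7] [ 1.7997e+02 -8.0000e-02  1.4500e+02] shift mm(tool) [ 0.5 -0.3 39.7] turn deg [ 0.03 -0.08 -0.  ]
```

View pics/scene16.png

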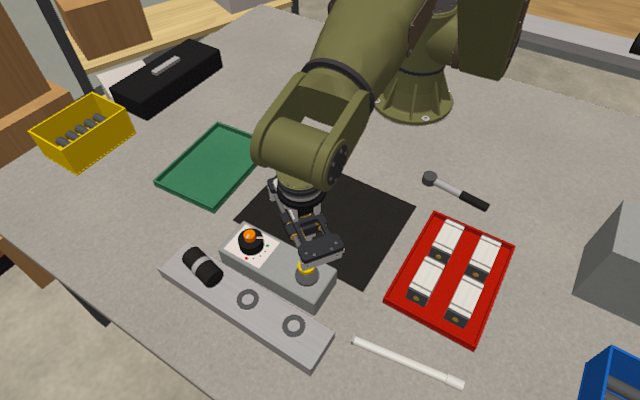

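The shut fingertips are right above the plunger head. I'll press to z ≈ 83 and read the force.

Emit:
play_rows:
  commands:
    - {"x":0,"y":0,"z":0.02,"wx":0,"wy":0,"wz":0,"grip":0}
    - {"x":0,"y":0,"z":0.008,"wx":0,"wy":0,"wz":0,"grip":0}
    - {"x":0,"y":0,"z":0.006,"wx":0,"wy":0,"wz":0,"grip":0}
    - {"x":0,"y":0,"z":0.005,"wx":0,"wy":0,"wz":0,"grip":0}
    - {"x":0,"y":0,"z":0,"wx":0,"wy":0,"wz":0,"grip":0}
    - {"x":0,"y":0,"z":0,"wx":0,"wy":0,"wz":0,"grip":0}

```text
clock: 83.58
eef_pos: [708.8, 88.3, 83.1]
eef_rot: [-3.141, -0.003, 2.531]
wrist_force: [-10.6, -1.7, 16.7]
finger_gap: 0.7
```

16.7 N is well above the 5 N spring force, so the plunger is at its stop. I'll hold one more row and lift.

Emit:
play_rows:
  commands:
    - {"x":0,"y":0,"z":0.0005,"wx":0,"wy":0,"wz":0,"grip":0}
    - {"x":0,"y":0,"z":0,"wx":0,"wy":0,"wz":0,"grip":0}

```text
clock: 83.82
eef_pos: [708.9, 88.3, 83.1]
eef_rot: [-3.141, -0.002, 2.531]
wrist_force: [-11.7, -2.1, 20.0]
finger_gap: 0.2
```

```bash
python3 -c "
from h import *
feel(3)
p=dial('scene','scene17')
cv2.imwrite('pics/d17.png',cv2.resize(p[200:320,200:360,::-1],None,fx=4.5,fy=4.5,interpolation=cv2.INTER_CUBIC))"
```

```text
t 83.975 F [  8.88  -8.21 -19.37] M [1.5705 1.682  0.0276] sd [0.0077 0.0102 0.0084] gap 0.36 [708.9  88.3  83. ] [-1.80e+02 -1.00e-01  1.45e+02]
scene orange area 142 px 249 235 mean@z 97 [715. -44.] circ [715.5 -44.4] 16.9 zdepth 94.5
scene yellow area 13 px 306 229 mean@z 97 [641.5  45.8] circ [641.3  45.2] 8.0 zdepth 218.5
scene yellow area 13 px 294 248 mean@z 97 [693.3  50.6] circ [692.9  53.4] 7.4 zdepth 198.9
scene yellow area 16 px 299 270 mean@z 97 [727.9  86.3] circ [727.5  86.7] 7.6 zdepth 81.8
scene black area 32 px 257 232 mean@z 83 [693.5 -42.3] circ [693.1 -43.6] 11.8 zdepth 81.7
scene black area 207 px 248 242 mean@z 83 [723.3 -40.5] circ [714.1 -44.4] 26.3 zdepth 81.4
scene white area 32 px 277 197 mean@z 83 [595.9 -62.4] circ [595.4 -61.4] 11.7 zdepth 268.8
scene white area 31 px 293 228 mean@z 83 [645.7  13.9] circ [645.9  14. ] 13.4 zdepth 230.9
scene white area 19 px 260 237 mean@z 83 [699.3 -29.6] circ [697.5 -28.8] 9.3 zdepth 82.0
```

View pics/d17.png

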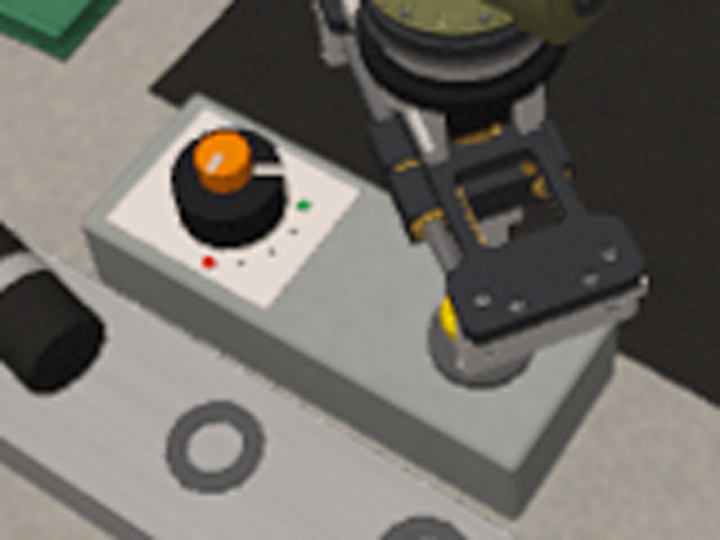

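Emit:
play_rows:
  commands:
    - {"x":0,"y":0,"z":-0.005,"wx":0,"wy":0,"wz":0,"grip":0}
    - {"x":0,"y":0,"z":-0.01,"wx":0,"wy":0,"wz":0,"grip":0}
    - {"x":0,"y":0,"z":-0.03,"wx":0,"wy":0,"wz":0,"grip":0}
    - {"x":0,"y":0,"z":-0.04,"wx":0,"wy":0,"wz":0,"grip":0}
    - {"x":0,"y":0,"z":-0.04,"wx":0,"wy":0,"wz":0,"grip":0}
    - {"x":0.04,"y":-0.04,"z":0,"wx":0,"wy":0,"wz":0,"grip":0}
    - {"x":0.04,"y":-0.04,"z":0,"wx":0,"wy":0,"wz":0,"grip":0}
    - {"x":0.04,"y":-0.04,"z":0,"wx":0,"wy":0,"wz":0,"grip":0}
    - {"x":0,"y":0,"z":0,"wx":0,"wy":0,"wz":0,"grip":0}
    - {"x":0,"y":0,"z":0,"wx":0,"wy":0,"wz":0,"grip":0}

```text
clock: 85.28
eef_pos: [543.0, 58.8, 206.9]
eef_rot: [3.141, -0.002, 2.531]
wrist_force: [-0.4, -0.7, -0.4]
finger_gap: 0.7
```

```bash
python3 -c "
from h import *
s=manip.read_state();print(s['clock'],s['eef_pos'],s['wrist_force'])
p=dial('top','top18'); dial('scene','scene18')
for r in cells('scene',vmin=90): print(r)
cv2.imwrite('pics/d18.png',cv2.resize(p[115:170,260:370,::-1],None,fx=7,fy=7,interpolation=cv2.INTER_CUBIC))"
```

```text
85.275 [542.99974347  58.7832953  206.87312563] [-0.38766935 -0.74902484 -0.39805474]
top orange area 65 px 333 138 mean@z 97 [708.2 -47.7] circ [708.8 -47.2] 13.3 zdepth 95.0
top yellow area 82 px 285 138 mean@z 97 [710.  88.] circ [706.7  88. ] 16.5 zdepth 96.2
top black area 114 px 333 141 mean@z 83 [704.4 -48.4] circ [707.8 -47.9] 24.9 zdepth 82.1
scene orange area 141 px 249 235 mean@z 97 [715.1 -44.1] circ [715.5 -44.4] 16.9 zdepth 94.3
scene yellow area 231 px 306 265 mean@z 97 [712.2  91.5] circ [712.   91.7] 18.3 zdepth 95.5
scene black area 32 px 257 232 mean@z 83 [693.5 -42.3] circ [693.1 -43.6] 11.8 zdepth 81.7
scene black area 208 px 249 243 mean@z 83 [723.2 -40.4] circ [714.8 -44.7] 26.2 zdepth 81.2
scene white area 19 px 260 237 mean@z 83 [699.3 -29.6] circ [697.5 -28.8] 9.3 zdepth 81.6
(array([462.8, 290.1]), array([88.1, 42. ]), 0.1, np.int32(649), 47.4)
(array([463.2, 370.1]), array([88.7, 41.5]), -0.2, np.int32(711), 47.3)
(array([747.3,  15.7]), array([237.2,  18.8]), -88.8, np.int32(493), 49.5)
(array([576.2, 289.8]), array([88., 42.]), -0.4, np.int32(796), 47.1)
(array([577.8, 370.2]), array([87.5, 41.3]), -0.3, np.int32(877), 47.2)
(array([430. , 575.5]), array([48.4,  5.7]), 89.0, np.int32(168), 44.3)
```

View pics/top18.png

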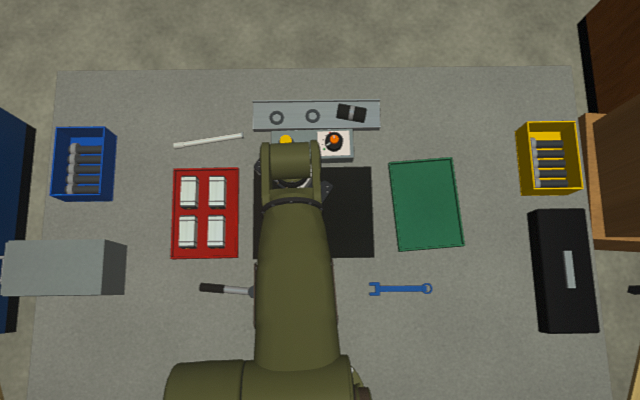

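View pics/d18.png

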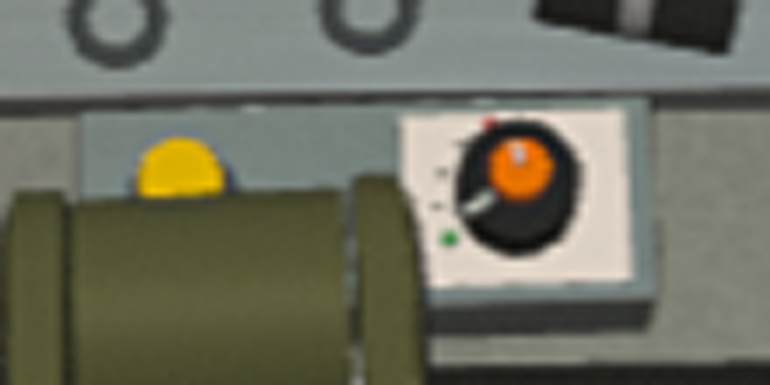

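Everything checks out: the pointer is at the green mark, the knob's mark is unchanged, the plunger is back up, and all four cells are flat in red with the arm clear. Handing in.

```bash
python3 -c "
from h import *
print(manip.sign_off())"
```

```text
the job is handed in; nothing more can be done
None
```

I handed the job in at about 85 s of the 210 s. The sign-off gives no verdict, so the results below are my own readings.

- **Sorting:** There were four cartridges. I tilted each one ±30° end to end and compared its level moment after each tilt. All four shifted, by about 0.09, 0.13, 0.10 and 0.10 N·m, against about 0.118 N·m expected for a rattler. I laid all four in the red tray, and none went in the green.
- **Controls:** The empty gripper showed only a 0.005 N·m change over the same tilts. A tilt of 8° on the third cartridge, too small for the core to slide, changed its reading by only 0.016 N·m, within noise.
- **Weakest reading:** The first cartridge read below the expected value: 0.06 at first, then about 0.09 on both repeats. In one of those repeats a too-fast tilt left the tool about 5° off level. All were still far from zero.
- **Dial:** The outer ring's pointer measured 2.10 rad after release, at the green mark. The orange knob looked unmoved.
- **Plunger:** I pressed it until the tool stood 14 mm below the plunger's rest height, at about 20 N against the 5 N spring, so it was at its stop. There was also about 12 N of sideways force during the press. Afterwards its top measured the same height as before.
- **Last look:** All four cartridges lay flat in the red tray, tops at about 47 mm (48 mm expected). The washers, hammer head and tools looked undisturbed, and the arm was clear of everything.

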